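Hang the bobbin winder's guard door on its lift-off hinge and shut it

TASK

Lift the guard door out of its wooden stand and hang it, standing open, on the bobbin winder's two hinge pins: lower both knuckles together, feeling for the pins without pressing hard or dropping the door, until it sits fully home. Then let go, swing the door gently shut against the rubber buffers, and leave it there; leave the thread cone, bobbin tray and screwdriver where they are.

Things in the scene. Friction and masses are not known exactly. Their poses are not given: they have to be found in the camera images.
- machine: Fixed grey cabinet of the bobbin winder, 120 mm deep (x), 160 wide (y), 220 high. Origin: centre of its underside. Its -x axis points out of the open front (front face at x = -60 mm); +y is its hinge side. A rigid steel strip on the +y wall carries two upright pins, one above the other, 9 mm diameter, 22 mm long, flat-ended. Ledges at their feet: 50 and 145 mm high; tips: 72 and 167 mm.
- hinge_nominal (a point): NOMINAL axis of the two pins, at the height of the lower ledge, axes as the winder's (x = -76, y = 98, z = 50 mm in its frame). The strip is clamped through slots: the true axis, the same for both pins, is off by a fixed unknown amount, up to 5 mm either way along the winder's x and also along its y. The height is exact.
- buffer (a point): Front end of the upper of two black rubber buffers, 10 mm across, standing 10 mm out of the winder's front face on the side away from the hinge (x = -70, y = -62, z = 170 mm in the winder's frame; the other at z = 55). The back of the shut door rests against them.
- stand: Fixed wooden stand 90 x 110 mm, 52 mm high, with a slot 15 mm wide and 40 mm deep along its y axis, in which the door starts upright. Origin: centre of its underside. The slot floor is 12 mm above the table.
- door_mid (a point): Centre of the loose guard door's panel: 12 mm thick (x), 150 wide (y), 180 high (z), 0.3 to 0.55 kg, aluminium frame (top rail 26 mm high, to be gripped across its thickness) round a clear window. Its -x is the outside, with a 20 mm proud knob near the free (-y) edge, 85 mm above the bottom. Hung and shut, its axes are the winder's; hung and open square, its yaw is the winder's less 1.57.
- door_hinge (a point): On the door's knuckle axis at the lower end of the lower knuckle, axes as the door's: 93 mm along +y from the panel's centre, in its mid-plane, 30 mm above its bottom edge. Two steel knuckles, 95 mm apart in height: tubes 25 mm long, 22 mm outside, with 11 mm holes right through. Fully home it lies on the true pin axis at the height of hinge_nominal.
- door_free (a point): On the door's mid-plane, half-way up, 70 mm from the centre towards the free edge. With the door shut it lies at x = -76 mm in the winder's frame, y about -65 mm.
- cone_mid (a point): Centre of a grey cone of thread, 68 mm across the foot, 110 mm high; to be left alone.
- tray_mid (a point): Centre of a grey plastic bobbin tray 90 x 130 x 35 mm with compartments; to be left alone.
- driver_grip (a point): Middle of the handle of a screwdriver lying on the table; to be left alone.

How it is judged:
By the outcome, as a careful person would: the job done as asked, in the order asked, and still so for the second after the job is handed in, with the robot touching nothing.
It also fails if it takes over 72 s, if anything falls off the work surface, if the arm or the gripper's body presses on something with over 40 N, if the wrist force passes 120 N, or if a joint passes its speed limit or range.

ROBOT

A 6-joint arm with a two-finger parallel gripper is mounted at the origin on the work surface. World frame = base frame: x ahead of the robot, y to its left, z up, the work surface at z = 0. Lengths are in m, angles in rad, forces in N, time in s.
With the tool pointing down it reaches from about 0.3 to 0.875 m from the base axis. Payload 4.2 kg.
Tool frame: the origin (TCP) lies at the very end of the fingers, on their centre line; the grasp point (between the pads) lies 19 mm behind it; x points along the fingers, y is the direction in which the jaws open and shut, and the axes are right-handed (so a half turn about x gives the same grasp; the last joint's range is limited). The gripper opens to 85 mm and grips with 20 to 120 N. Pads are 22 mm wide; open, the fingers measure 114 mm over their backs; the gripper's body (76 mm by 85 mm) begins 54 mm behind the grasp point. The pads swing forward as they close: fully open they stand 13 mm farther back than shut.
Start: joints at [-1.339, 0.32, 1.565, -0, 1.257, -0.02], TCP at [0.143, -0.557, 0.231] pointing down, gripper open.
Joint ranges: [-3.11, 3.11], [-0.84, 2.01], [0.21, 2.61], [-1.34, 4.49], [0.05, 2.63], [-2.56, 2.56]. Speed limits (rad/s): [2.57, 2.57, 3.14, 3.14, 3.14, 3.14].

INTERFACE

Orientations are given as a unit quaternion [x, y, z, w].
In Python, from workcell import r gives the robot as it stands.
- The arm moves only by the shell command python3 -m handwheel 'ROWS'. ROWS is JSON, a list of rows, each a list of 5 numbers: the finger opening in m, from 0 to 0.0854, then the shift along the world's x, y, z in m, then the turn about the world's z in degrees. A call has 1 to 8 rows; each row is the pose to reach, as a shift and turn from the pose commanded when the call began; what a row does not reach only later rows make up. A row lasts 1/10 s, in which the tool goes at most 50 mm and 8.59 degrees, less where a joint would pass 70% of its speed; a pose out of reach is approached as far as the arm can. A call with a gripper value outside its range is refused whole. The fingers move at their own pace and stop on an object; the grip force is fixed at half the most. Time passes only in rows, so rows that repeat a pose let the fingers close. It gives the time, the measured TCP pose, the force and the opening at its end, in the units of the state.
- r.observe(): the state, without advancing time (a new reading comes with each control period).
- r.get_image(name): name is "side" or "top"; returns a dict with "image" (384x512x3 uint8, red, green, blue), "vfov" (degrees; the focal length in pixels is half the picture's height over the tangent of half this angle, whatever the lens; pixels are square), "cx", "cy" (the principal point, pixels), "pose" (4x4, takes a point from camera to world coordinates). Camera axes: x right, y down, z forward; pixel columns grow to the right and rows downward; lengths in m; the calibration is good to about 2 mm. A picture is of the moment at which its call begins. There is no depth.
- r.sign_off(): hands the job in, once; it reports no verdict.
Trained networks look in a picture, given as the dict that the camera call returned (one of the last four; its "shot" number tells which), for a name from the list of things; names that differ only in an ending like _2 or _b are one class to them, and where a whole thing is asked for, a point or a joint stands for the part that bears it (a point fixed in the world has none). Each returns a list of dicts, best first, with "confidence" (0 to 1); they miss things now and then, are a little off and sometimes report something else, mostly with a low value. They report only what shows in the picture. A call takes as long as a camera call.
- r.look_for(picture, thing): "bbox" ([left, top, right, bottom] in pixels, round what is visible of it).
- r.spot_point(picture, thing): "pixel" ([row, column] in pixels: a listed point, or the origin of a listed thing).
The state is a dict: "t": time; "q": joint angles; "joint_velocities": joint speeds; "effort": joint torques, N m; "tool_pos": TCP position; "tool_rot": TCP orientation; "contact_force": force on the tool from outside, world axes, zero at the start; "wrist_torque": the same for the moment, N m; "opening": opening from 0.0 (shut) to 1.0 (fully open).
Only numpy, scipy, OpenCV 4.12 (cv2) and the standard library are available. Lean on these libraries where they do the work, as an engineer would, in place of code of your own. Each camera call takes 0.05 s, during which the arm holds its last target.

## Working session

There is one attempt and no reset: what is moved stays moved. The work goes in short steps, Python scripts to look and compute and a shell command to move; the robot and the scene stay as the last step left them, time stands still between calls to the robot, and variables do not carry over. Pictures are saved under pics/ and viewed, and the job is handed in when it is done.

```bash
ls; mkdir -p pics
cat > h.py <<'E'
from workcell import r
import numpy as np, cv2
def cam(p):
    h=p["image"].shape[0]; f=h/2/np.tan(np.radians(p["vfov"])/2)
    return f,p["cx"],p["cy"],np.array(p["pose"])
def ray(p,row,col):
    f,cx,cy,T=cam(p); d=T[:3,:3]@np.array([(col-cx)/f,(row-cy)/f,1]); return T[:3,3],d/np.linalg.norm(d)
def proj(p,X):
    f,cx,cy,T=cam(p); c=T[:3,:3].T@(np.array(X)-T[:3,3]); return [cy+f*c[1]/c[2],cx+f*c[0]/c[2]]
def atz(p,row,col,z):
    o,d=ray(p,row,col); return o+d*(z-o[2])/d[2]
def tri(p1,a,p2,b):
    o1,d1=ray(p1,*a);o2,d2=ray(p2,*b)
    s=np.linalg.lstsq(np.c_[d1,-d2],o2-o1,rcond=None)[0]
    x,y=o1+s[0]*d1,o2+s[1]*d2; return (x+y)/2,np.linalg.norm(x-y)
def save(p,n): cv2.imwrite(f"pics/{n}.png",p["image"][:,:,::-1])
E
python3 - <<'E'
from h import *
np.set_printoptions(precision=4,suppress=True)
s=r.get_image("side");t=r.get_image("top");save(s,"s0");save(t,"t0")
for n,p in(("side",s),("top",t)):
    print(n,cam(p)[0],p["cx"],p["cy"]);print(p["pose"])
    for k in["machine","hinge_nominal","buffer","stand","door_mid","door_hinge","door_free","cone_mid","tray_mid","driver_grip"]:
        print(k,[(np.round(d["pixel"],1),round(d["confidence"],2)) for d in r.spot_point(p,k)[:2]])
print(r.observe())
E
```

```text
pics
side 391.2616706183747 252.6859771161706 195.49609214085652
[[ 0.9722 -0.1333  0.1927  0.272 ]
 [-0.2332 -0.4686  0.8521 -1.0704]
 [-0.0233 -0.8733 -0.4866  0.7048]
 [ 0.      0.      0.      1.    ]]
machine [(array([180.4, 259.6]), 0.95)]
hinge_nominal [(array([185.7, 249.4]), 0.96)]
buffer [(array([142.5, 283.6]), 0.66), (array([187. , 247.7]), 0.22)]
stand [(array([257. , 293.5]), 0.6)]
door_mid [(array([224.2, 293.9]), 0.72), (array([141.9, 285. ]), 0.38)]
door_hinge [(array([227.2, 274.6]), 0.94)]
door_free [(array([239.9, 309.1]), 0.71)]
cone_mid [(array([168.1, 180.3]), 0.73)]
tray_mid []
driver_grip [(array([255. , 336.7]), 0.81), (array([142. , 284.4]), 0.54)]
top 360.8496625812001 256.72433515123055 192.92655805465884
[[ 0.0221 -0.9972  0.0718  0.4063]
 [-0.9998 -0.0222 -0.0013 -0.0474]
 [ 0.0029 -0.0717 -0.9974  1.3656]
 [ 0.      0.      0.      1.    ]]
machine [(array([163. , 175.9]), 0.66), (array([180., 200.]), 0.53)]
hinge_nominal [(array([180.1, 200.9]), 0.69), (array([163.8, 176.1]), 0.28)]
buffer [(array([129.2, 171.7]), 0.74)]
stand [(array([172., 303.]), 0.82)]
door_mid [(array([172.7, 308. ]), 0.56)]
door_hinge [(array([177.4, 279.7]), 0.74)]
door_free [(array([164., 329.]), 0.66)]
cone_mid [(array([243., 143.]), 0.5)]
tray_mid [(array([240.7, 360.1]), 0.75)]
driver_grip [(array([143.7, 317. ]), 0.49)]
{'t': 1.1, 'q': array([-1.339 ,  0.3196,  1.5645, -0.    ,  1.2574, -0.02  ]), 'joint_velocities': array([-0.0002, -0.0014,  0.0006,  0.0001,  0.0005,  0.001 ]), 'effort': array([  0.0002, -41.5429, -23.4427,  -0.0003,   0.0001,   0.    ]), 'tool_pos': array([ 0.1433, -0.5569,  0.2313]), 'tool_rot': array([ 0.7015,  0.0887, -0.7015,  0.0888]), 'contact_force': array([ 0.2487, -0.7783,  0.4539]), 'wrist_torque': array([-0.0212, -0.0833,  0.0485]), 'opening': 1.001590218019362}
```

View pics/s0.png

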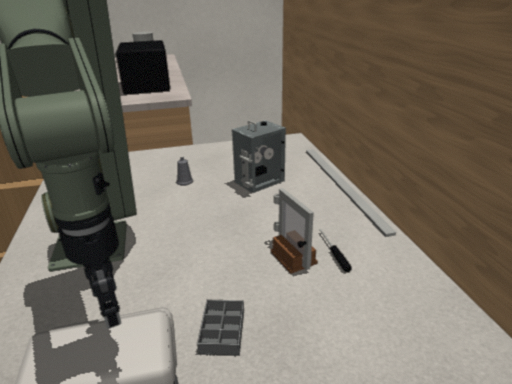

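View pics/t0.png

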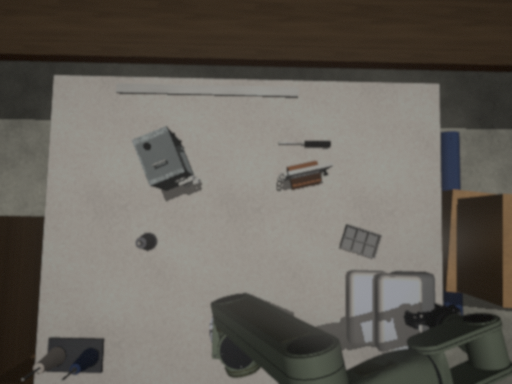

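Run:
```python
import cv2
s=cv2.imread("pics/s0.png");t=cv2.imread("pics/t0.png")
cv2.imwrite("pics/s0z.png",cv2.resize(s[90:290,200:400],None,fx=3,fy=3,interpolation=cv2.INTER_CUBIC))
cv2.imwrite("pics/t0z.png",cv2.resize(t[90:240,140:340],None,fx=4,fy=4,interpolation=cv2.INTER_CUBIC))
```

```text
(no output)
```

View pics/s0z.png

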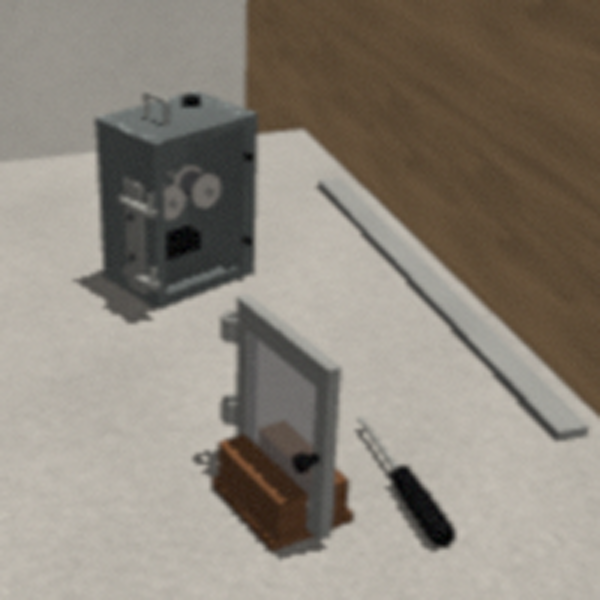

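View pics/t0z.png

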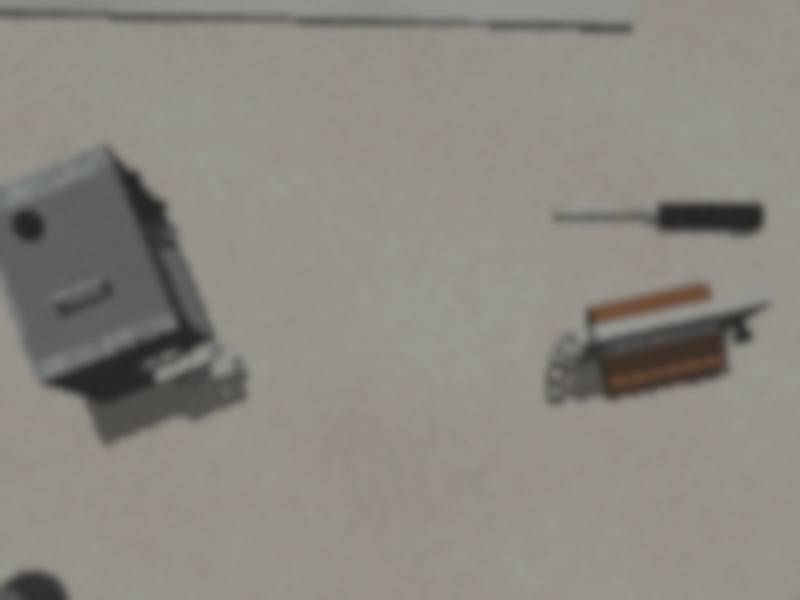

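```bash
cat > fit.py <<'E'
from h import *
from scipy.optimize import least_squares
def Tm(v,P):
    x,y,a=v; P=np.array(P); c,s=np.cos(a),np.sin(a)
    return np.c_[x+c*P[:,0]-s*P[:,1], y+s*P[:,0]+c*P[:,1], P[:,2]]
def draw(img,p,v,edges,col,off,k):
    for a,b in edges:
        q=[proj(p,X) for X in Tm(v,[a,b])]
        q=[(int(round((u[1]-off[1]+.5)*k)),int(round((u[0]-off[0]+.5)*k))) for u in q]
        cv2.line(img,q[0],q[1],col,1,cv2.LINE_AA)
def box(x0,x1,y0,y1,z0,z1):
    e=[];X=(x0,x1);Y=(y0,y1);Z=(z0,z1)
    for i in(0,1):
        for j in(0,1):
            e+=[((X[0],Y[i],Z[j]),(X[1],Y[i],Z[j])),((X[i],Y[0],Z[j]),(X[i],Y[1],Z[j])),((X[i],Y[j],Z[0]),(X[i],Y[j],Z[1]))]
    return e
def crop(p,r0,r1,c0,c1,k): return np.ascontiguousarray(cv2.resize(p["image"][r0:r1,c0:c1,::-1],None,fx=k,fy=k,interpolation=cv2.INTER_CUBIC))
def solve(obs,v0):
    # obs: list of (pic,row,col,P)
    f=lambda v: np.concatenate([np.array(proj(p,Tm(v,[P])[0]))-[a,b] for p,a,b,P in obs])
    return least_squares(f,v0,loss="soft_l1",f_scale=1)
E
python3 - <<'E'
from fit import *
import pickle
np.set_printoptions(precision=4,suppress=True)
s=r.get_image("side");t=r.get_image("top");pickle.dump((s,t),open("p0.pkl","wb"))
om=[(s,180.4,259.6,(0,0,0)),(s,185.7,249.4,(-.076,.098,.05)),(s,142.5,283.6,(-.07,-.062,.17)),
(t,163,175.9,(0,0,0)),(t,180.1,200.9,(-.076,.098,.05)),(t,129.2,171.7,(-.07,-.062,.17))]
m=solve(om,[.5,.25,1.88]);print(m.x,m.fun.reshape(-1,2))
z=.012
od=[(s,224.2,293.9,(0,0,z+.09)),(s,227.2,274.6,(0,.093,z+.03)),(s,239.9,309.1,(0,-.07,z+.09)),
(t,172.7,308,(0,0,z+.09)),(t,177.4,279.7,(0,.093,z+.03)),(t,164,329,(0,-.07,z+.09))]
d=solve(od,[.48,-.2,.24]);print(d.x,d.fun.reshape(-1,2))
E_m=box(-.06,.06,-.08,.08,0,.22)
E_d=box(-.006,.006,-.075,.075,z,z+.18)
for n,p,c,k in(("s1",s,(110,280,220,340),6),("t1",t,(110,210,130,230),6)):
    im=crop(p,*c,k)
    draw(im,p,m.x,E_m,(0,0,255),(c[0],c[2]),k);draw(im,p,d.x,E_d,(0,255,0),(c[0],c[2]),k)
    cv2.imwrite(f"pics/{n}.png",im[:600])
c=(150,210,270,340);im=crop(t,*c,8);draw(im,t,d.x,E_d,(0,255,0),(150,270),8);cv2.imwrite("pics/t1d.png",im)
E
```

```text
[0.6047 0.2672 1.9835] [[ 1.0155  0.1815]
 [-1.3444  1.8093]
 [-0.2838  0.3835]
 [ 1.8911 -1.5673]
 [-0.5339 -0.5226]
 [ 3.3557  3.9108]]
[ 0.578  -0.2217  0.2775] [[ 3.2927  0.1493]
 [ 2.1769  1.1992]
 [ 0.3744  0.272 ]
 [-1.5165 -1.8397]
 [ 2.2472 -0.1369]
 [ 2.2166 -3.7182]]
```

View pics/s1.png

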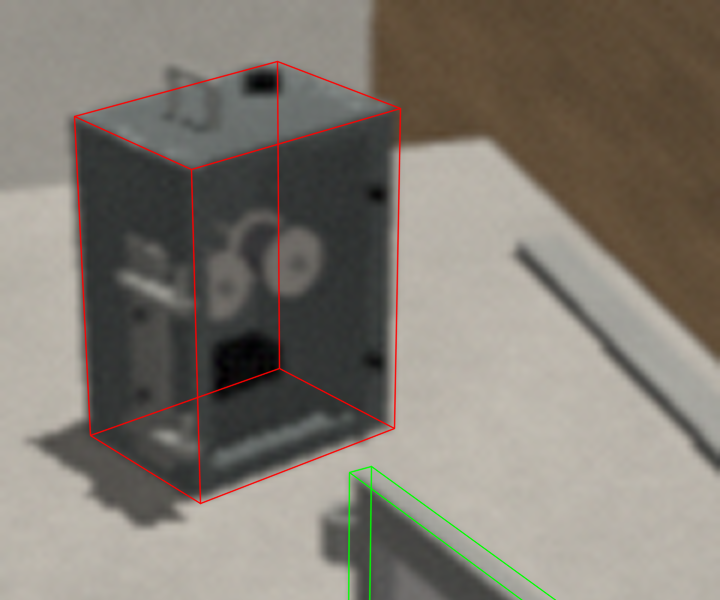

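View pics/t1.png

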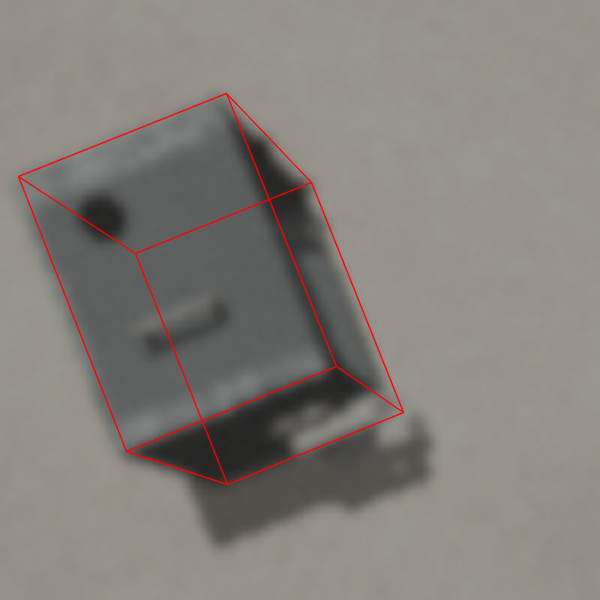

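View pics/t1d.png

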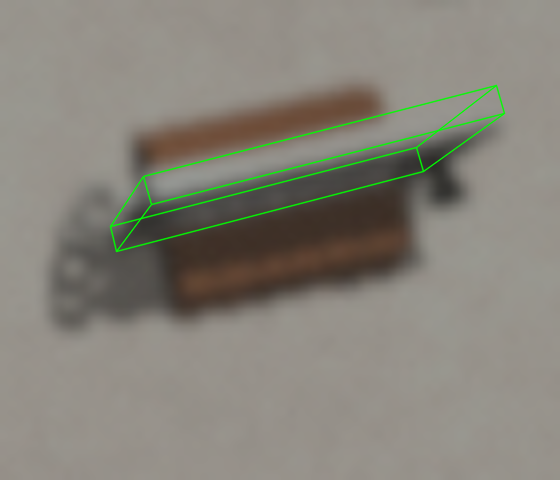

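Run:
```python
import pickle
from fit import *
s,t=pickle.load(open("p0.pkl","rb"))
def enh(im): 
    im=np.clip((im.astype(float)/255)**.5*255*1.15-20,0,255).astype(np.uint8); return im
for n,p,c,k in(("tm",t,(118,206,125,210),7),("sm",s,(115,200,225,295),7),("td",t,(155,200,270,340),9),("sd",s,(185,280,260,325),6)):
    im=enh(crop(p,*c,k))
    for i in range(c[0],c[1],5): cv2.putText(im,str(i),(0,int((i-c[0]+.5)*k)),0,.33,(0,255,255),1); cv2.line(im,(22,int((i-c[0]+.5)*k)),(30,int((i-c[0]+.5)*k)),(0,255,255),1)
    for i in range(c[2],c[3],5): cv2.putText(im,str(i),(int((i-c[2]+.5)*k)-8,8),0,.3,(0,255,255),1); cv2.line(im,(int((i-c[2]+.5)*k),10),(int((i-c[2]+.5)*k),18),(0,255,255),1)
    cv2.imwrite(f"pics/{n}.png",im)
```

```text
(no output)
```

View pics/tm.png

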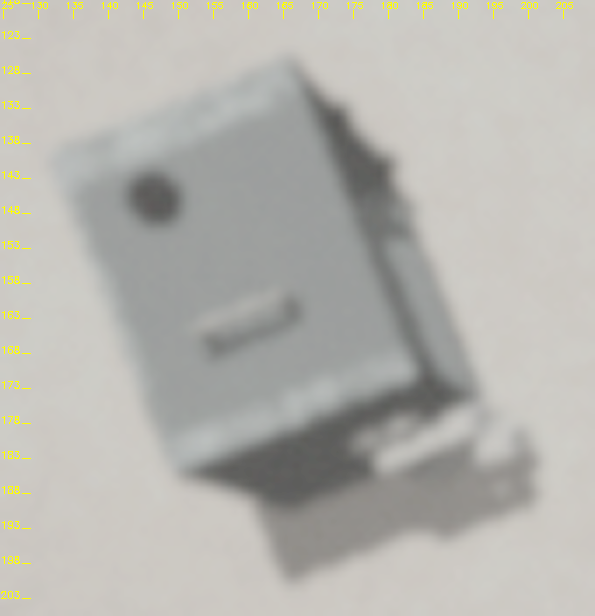

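View pics/sm.png

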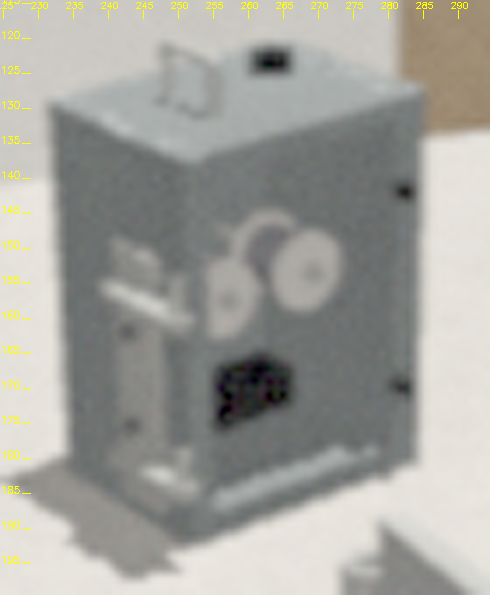

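View pics/td.png

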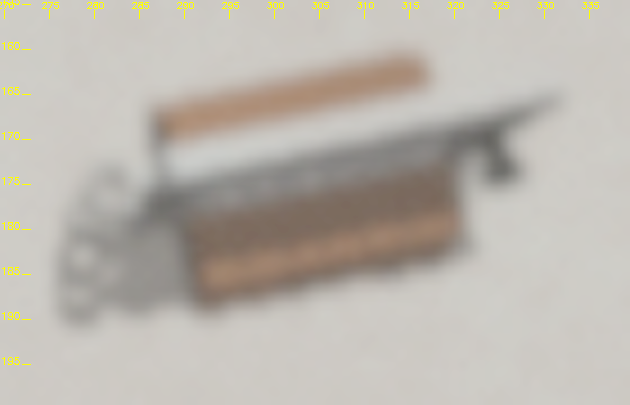

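View pics/sd.png

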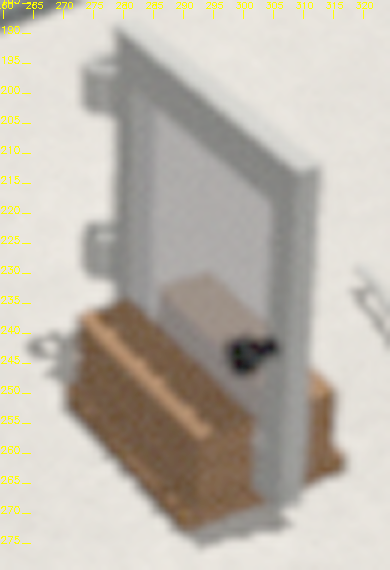

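```bash
cat > fit2.py <<'E'
import pickle
from fit import *
np.set_printoptions(precision=4,suppress=True)
s,t=pickle.load(open("p0.pkl","rb"))
def Z(p,off,k,l): return [(p,off[0]+y/k-.5,off[1]+x/k-.5,P) for x,y,P in l]
f,b,h,w,H=-.06,.06,.08,-.08,.22
mt=Z(t,(118,125),7,[(290,55,(f,w,H)),(50,155,(b,w,H)),(425,372,(f,h,H)),(180,470,(b,h,H)),(480,392,(f,h,0))])
ms=Z(s,(115,225),7,[(50,103,(b,h,H)),(190,162,(f,h,H)),(423,90,(f,w,H)),(197,543,(f,h,0)),(415,460,(f,w,0)),(75,465,(b,h,0))])
dt=Z(t,(155,270),9,[(165,190,(-.006,.075,.192)),(565,93,(-.006,-.075,.192))])
ds=Z(s,(185,260),6,[(118,28,(-.006,.075,.192)),(320,165,(.006,-.075,.192))])
E
python3 - <<'E'
from fit2 import *
for n,o,v0 in(("mt",mt,[.6,.26,1.95]),("ms",ms,[.6,.26,1.95]),("m",mt+ms,[.6,.26,1.95]),("dt",dt,[.57,-.22,.25]),("ds",ds,[.57,-.22,.25]),("d",dt+ds,[.57,-.22,.25])):
    q=solve(o,v0);print(n,q.x);print(q.fun.reshape(-1,2).T)
E
```

```text
mt [0.6044 0.27   2.0003]
[[-0.4781 -0.2324 -0.5185  0.2905  4.4179]
 [-0.0509 -0.338  -0.3119 -0.1344  3.1462]]
ms [0.6045 0.2728 1.9987]
[[-0.7522 -0.4877 -0.4648  0.5617 -0.1609  0.6271]
 [-0.2551 -0.3173  0.6011  0.1495  0.7715 -1.0623]]
m [0.6042 0.2704 1.9991]
[[-0.4075 -0.2012 -0.4235  0.3456  4.4978 -0.5285 -0.2396 -0.2508  0.8724
   0.1101  0.9094]
 [-0.1418 -0.4461 -0.4577 -0.2981  3.0238 -0.1988 -0.2151  0.7363  0.2463
   0.8961 -1.0061]]
dt [ 0.575  -0.2206  0.2613]
[[-0.0134  0.014 ]
 [ 0.0534 -0.0536]]
ds [ 0.5767 -0.2257  0.2197]
[[-0.6505  0.4586]
 [-0.1718  0.1513]]
d [ 0.5765 -0.2223  0.2401]
[[-0.8984  0.069  -1.0485 -0.3934]
 [ 0.4297  0.5474 -1.0737  0.035 ]]
```

Run:
```python
from fit2 import *
from scipy.spatial.transform import Rotation as R
M=R.from_quat(r.observe()["tool_rot"]).as_matrix();print(M, np.degrees(np.arctan2(M[1,1],M[0,1])))
m=np.array([.6042,.2704,2.0]);d=np.array([.576,-.2225,.25])
def cyl(x,y,z0,z1,rr): return [((x+rr*np.cos(a),y+rr*np.sin(a),z),(x+rr*np.cos(a+.52),y+rr*np.sin(a+.52),z)) for z in(z0,z1) for a in np.arange(0,6.28,.52)]+[((x,y,z0),(x,y,z1))]
pins=cyl(-.076,.098,.05,.072,.0045)+cyl(-.076,.098,.145,.167,.0045)
kn=cyl(0,.093,.042,.067,.011)+cyl(0,.093,.137,.162,.011)
for n,p,c,k in(("sp",s,(140,200,225,285),10),("tp",t,(160,200,170,215),13),("sq",s,(185,280,260,330),6),("tq",t,(155,195,270,340),9)):
    im=crop(p,*c,k);im=np.clip((im/255.)**.6*255,0,255).astype(np.uint8)
    draw(im,p,m,pins+box(-.06,.06,-.08,.08,0,.22),(0,0,255),(c[0],c[2]),k);draw(im,p,d,box(-.006,.006,-.075,.075,.012,.192)+kn,(0,255,0),(c[0],c[2]),k)
    cv2.imwrite(f"pics/{n}.png",im)
```

```text
[[ 0.      0.2492 -0.9685]
 [-0.0001 -0.9685 -0.2492]
 [-1.      0.0001 -0.    ]] -75.57099232870898
```

View pics/sp.png

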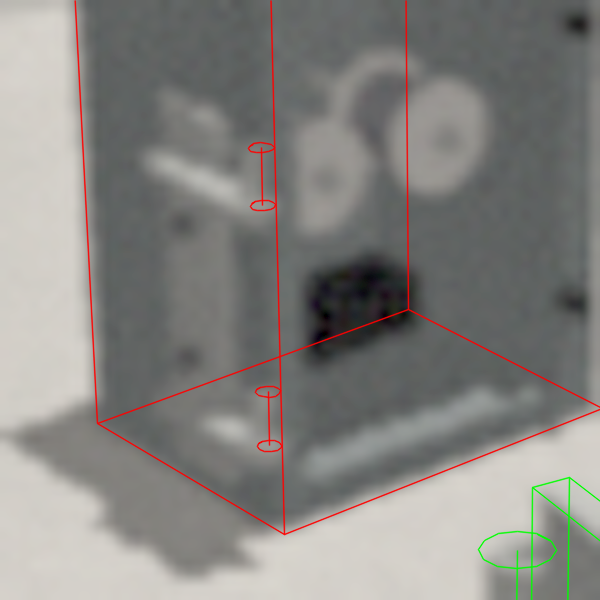

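View pics/tp.png

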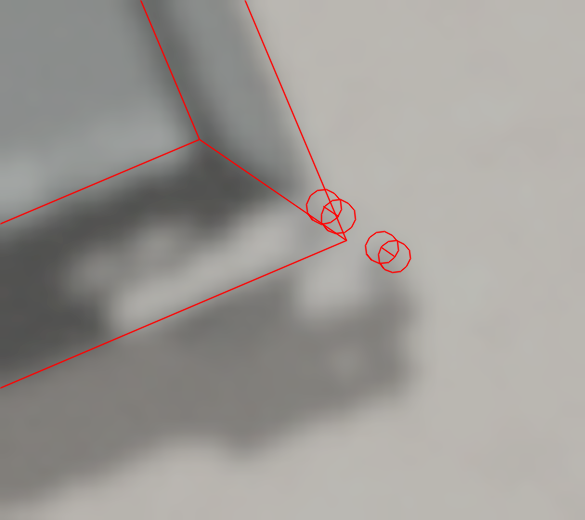

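View pics/sq.png

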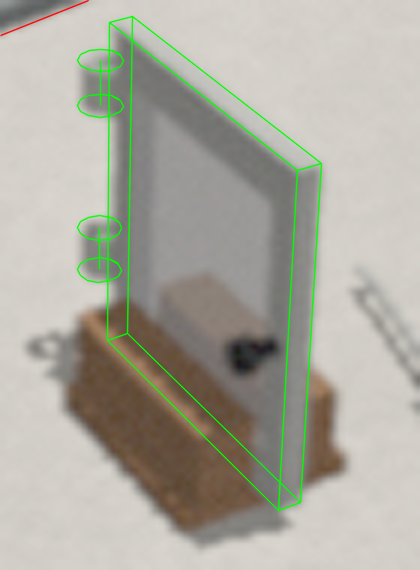

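View pics/tq.png

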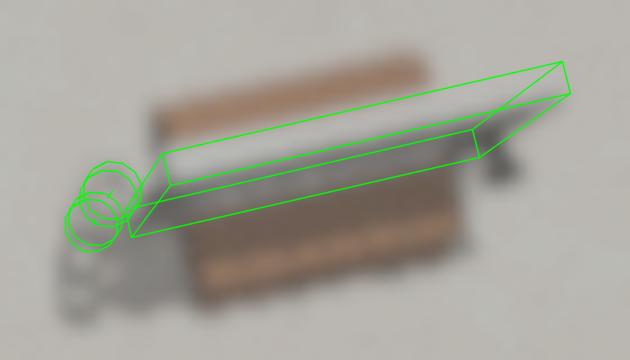

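```bash
python3 -m handwheel '[[0.085,0.035,0.03,0.005,8],[0.085,0.07,0.06,0.005,16],[0.085,0.105,0.09,0.005,24],[0.085,0.14,0.12,0.005,32],[0.085,0.175,0.15,0.005,40],[0.085,0.21,0.18,0.005,48],[0.085,0.245,0.21,0.005,56],[0.085,0.28,0.24,0.005,64]]' && python3 -m handwheel '[[0.085,0.035,0.03,0,8],[0.085,0.07,0.06,0,16],[0.085,0.11,0.09,0,22],[0.085,0.148,0.113,0,26],[0.085,0.148,0.113,0,26],[0.085,0.148,0.113,0,26],[0.085,0.148,0.113,0,26]]'
python3 - <<'E'
from fit import *
import pickle
s=r.get_image("side");t=r.get_image("top");pickle.dump((s,t),open("p1.pkl","wb"))
o=r.observe();print(o["tool_pos"],o["q"],o["t"])
cv2.imwrite("pics/s2.png",crop(s,100,290,220,400,4));cv2.imwrite("pics/t2.png",crop(t,120,270,220,360,4))
E
```

```text
t: 2.0
tool_pos: [0.4245, -0.3155, 0.2366]
tool_rot: [0.547, 0.448, -0.547, 0.449]
contact_force: [0.4, -0.8, -0.4]
opening: 0.997
t: 2.7
tool_pos: [0.5704, -0.2044, 0.2362]
tool_rot: [0.433, 0.559, -0.434, 0.558]
contact_force: [1.1, -0.8, 0.8]
opening: 0.996
[ 0.57021664 -0.20480715  0.23656333] [-3.63704855e-01  3.65523280e-01  1.48192711e+00 -2.00376496e-04
  1.29419949e+00 -6.13537978e-01] 2.8
```

View pics/s2.png

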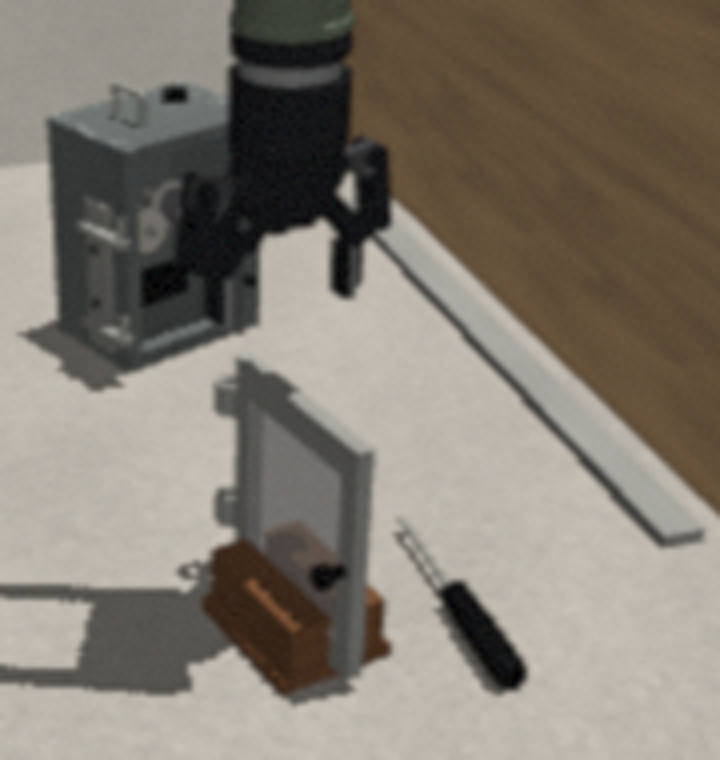

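View pics/t2.png

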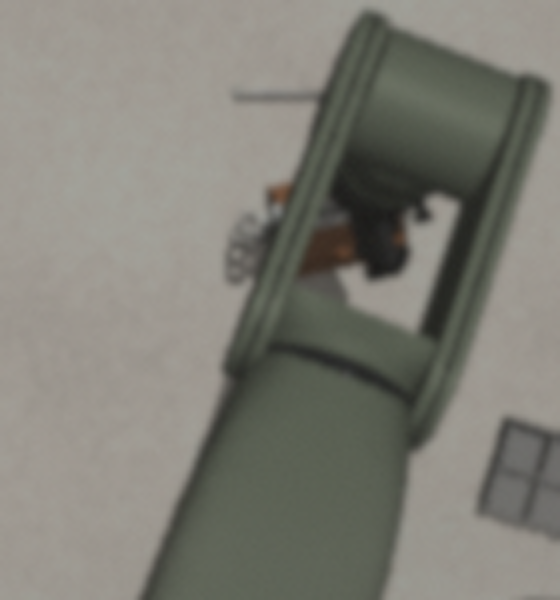

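Run:
```python
import pickle
from fit import *
s,t=pickle.load(open("p1.pkl","rb"))
im=cv2.imread("pics/s2.png")
for X in [(.5702,-.2048,.2366),(.5702,-.2048,.192)]:
    a=proj(s,X);print(a); cv2.circle(im,(int((a[1]-220+.5)*4),int((a[0]-100+.5)*4)),3,(0,0,255),-1)
draw(im,s,[.576,-.2225,.25],box(-.006,.006,-.075,.075,.012,.192),(0,255,0),(100,220),4)
cv2.imwrite("pics/s2b.png",im[150:600])
```

```text
[np.float64(181.5378302922826), np.float64(290.5671898915683)]
[np.float64(196.41694859814757), np.float64(290.1695704042983)]
```

View pics/s2b.png

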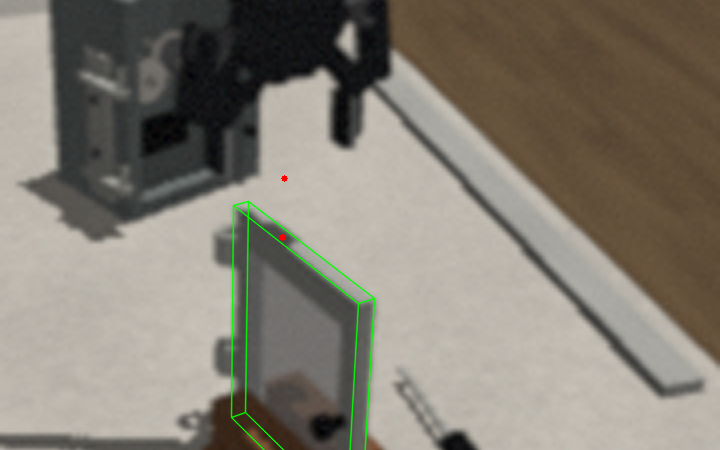

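```bash
python3 -m handwheel '[[0.085,0,0,-0.02,0],[0.085,0,0,-0.04,0],[0.085,0,0,-0.06,0],[0.085,0,0,-0.076,0],[0.085,0,0,-0.076,0],[0.04,0,0,-0.076,0],[0.025,0,0,-0.076,0],[0.02,0,0,-0.076,0]]' && python3 -m handwheel '[[0.005,0,0,0,0],[0.005,0,0,0,0],[0.005,0,0,0,0],[0.005,0,0,0,0],[0.005,0,0,0,0],[0.005,0,0,0,0]]'
python3 - <<'E'
from h import *
o=r.observe();print(o["tool_pos"],o["contact_force"],o["wrist_torque"],o["opening"])
E
```

```text
t: 3.6
tool_pos: [0.5717, -0.2043, 0.1616]
tool_rot: [0.434, 0.558, -0.433, 0.56]
contact_force: [-0.3, 0.6, 0.5]
opening: 0.507
t: 4.2
tool_pos: [0.5717, -0.2039, 0.161]
tool_rot: [0.434, 0.558, -0.433, 0.559]
contact_force: [0.3, -0.0, 5.3]
opening: 0.128
[ 0.57166326 -0.20391764  0.16096758] [ 0.31873317 -0.04280949  5.34695648] [ 0.17151187 -0.06298137 -0.1165901 ] 0.12828976338966058
```

```bash
python3 -m handwheel '[[0.005,0,0,0.005,0],[0.005,0,0,0.015,0],[0.005,0,0,0.03,0],[0.005,0,0,0.05,0],[0.005,0,0,0.07,0],[0.005,0,0,0.09,0],[0.005,0,0,0.09,0],[0.005,0,0,0.09,0]]'
python3 - <<'E'
from fit import *
import pickle
o=r.observe();print(o["tool_pos"],o["contact_force"],o["wrist_torque"],o["opening"])
s=r.get_image("side");t=r.get_image("top");pickle.dump((s,t),open("p2.pkl","wb"))
cv2.imwrite("pics/s3.png",crop(s,100,290,220,400,4));
cv2.imwrite("pics/t3.png",crop(t,120,270,220,360,4));
E
```

```text
t: 5.0
tool_pos: [0.5706, -0.2038, 0.2497]
tool_rot: [0.433, 0.559, -0.434, 0.558]
contact_force: [-0.8, -0.4, -4.1]
opening: 0.128
[ 0.57057756 -0.20380205  0.24965733] [-0.80571684 -0.39530731 -4.0948491 ] [0.05826875 0.01997967 0.05578836] 0.1276080695074225
```

View pics/s3.png

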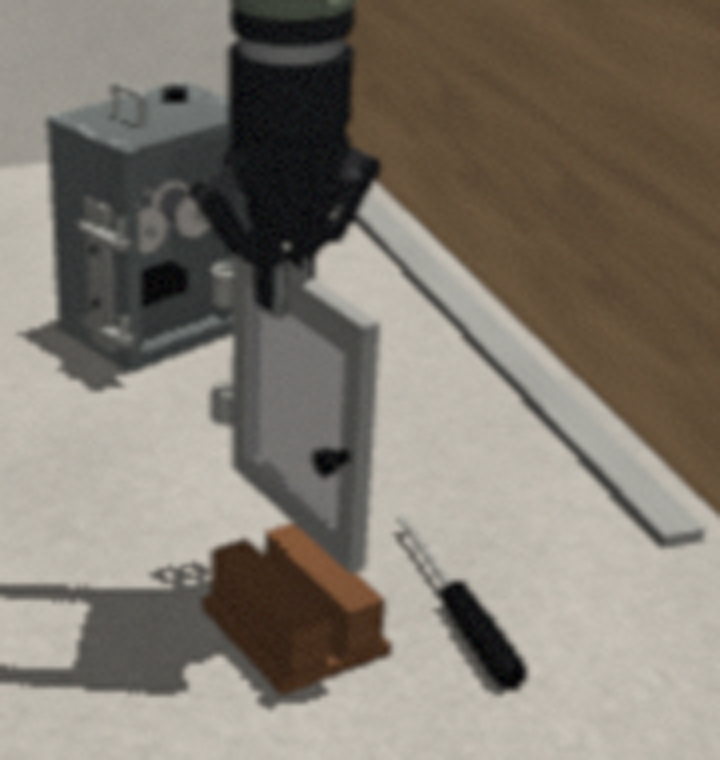

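View pics/t3.png

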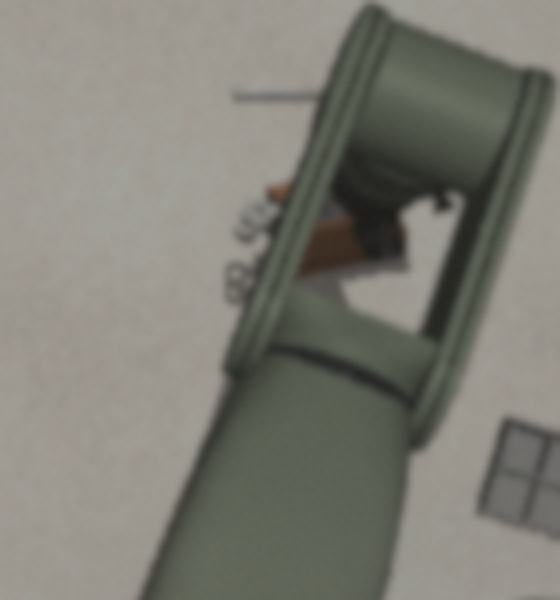

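```bash
cat > hand.py <<'E'
from fit import *
from scipy.spatial.transform import Rotation as R
np.set_printoptions(precision=4,suppress=True)
def toolyaw(o):
    M=R.from_quat(o["tool_rot"]).as_matrix(); return np.arctan2(M[1,1],M[0,1])
def handfit(p,pts,tp,yaw,side_only=True):
    # v=[a along door y of panel centre rel. tcp, z of bottom, pitch about door x]; pts (row,col,(x,y,z from bottom))
    def W(v,P):
        a,zb,th=v; y,z=P[1],P[2]-.09
        y,z=y*np.cos(th)-z*np.sin(th), y*np.sin(th)+z*np.cos(th)
        return Tm([tp[0],tp[1],yaw],[(P[0],a+y,zb+.09+z)])[0]
    f=lambda v:np.concatenate([np.array(proj(p,W(v,P)))-[i,j] for i,j,P in pts])
    return least_squares(f,[-.02,tp[2]-.149,0],loss="soft_l1"),W
E
python3 - <<'E'
import pickle
from hand import *
s,t=pickle.load(open("p2.pkl","rb"));o=r.observe();yaw=toolyaw(o);print(np.degrees(yaw))
pts=[(100+y/4-.5,220+x/4-.5,P) for x,y,P in [(235,467,(-.006,.075,0)),(378,322,(.006,-.075,.18)),(358,328,(-.006,-.075,.18)),(364,566,(.006,-.075,0)),(343,574,(-.006,-.075,0))]]
q,W=handfit(s,pts,o["tool_pos"],yaw);print(q.x,q.fun.reshape(-1,2).T)
E
```

```text
14.429949295230763
[-0.0163  0.0987 -0.0006] [[ 0.015   0.0243 -0.314   0.5236 -0.1252]
 [-1.6794 -0.2924  0.5621 -0.3913  1.0528]]
```

```bash
python3 -m handwheel '[[0.005,0.004,0.02,0,1],[0.005,0.008,0.05,0,3],[0.005,0.012,0.085,0,5],[0.005,0.016,0.12,0,7],[0.005,0.02,0.155,0,8.5],[0.005,0.022,0.19,0,10.1],[0.005,0.024,0.22,0,10.1],[0.005,0.024,0.245,0,10.1]]' && python3 -m handwheel '[[0.005,0,0.01,0,0],[0.005,0,0.015,-0.01,0],[0.005,0,0.015,-0.025,0],[0.005,0,0.015,-0.035,0],[0.005,0,0.015,-0.043,0],[0.005,0,0.015,-0.043,0],[0.005,0,0.015,-0.043,0]]'
python3 - <<'E'
import pickle
from hand import *
s=r.get_image("side");t=r.get_image("top");pickle.dump((s,t),open("p3.pkl","wb"))
o=r.observe();print(o["tool_pos"],o["contact_force"],o["wrist_torque"],np.degrees(toolyaw(o)),o["t"])
cv2.imwrite("pics/s4.png",crop(s,90,220,200,340,5));cv2.imwrite("pics/t4.png",crop(t,110,240,130,290,5));
E
```

```text
t: 5.9
tool_pos: [0.5945, 0.0429, 0.2487]
tool_rot: [0.382, 0.596, -0.383, 0.594]
contact_force: [-0.1, 0.1, -3.6]
opening: 0.134
t: 6.6
tool_pos: [0.5955, 0.0556, 0.2074]
tool_rot: [0.383, 0.595, -0.383, 0.595]
contact_force: [1.0, 0.0, -3.8]
opening: 0.128
[0.5957 0.0559 0.208 ] [-0.314  -0.2446 -3.9749] [ 0.0743  0.0079 -0.0153] 24.503866673454805 6.7
```

View pics/s4.png

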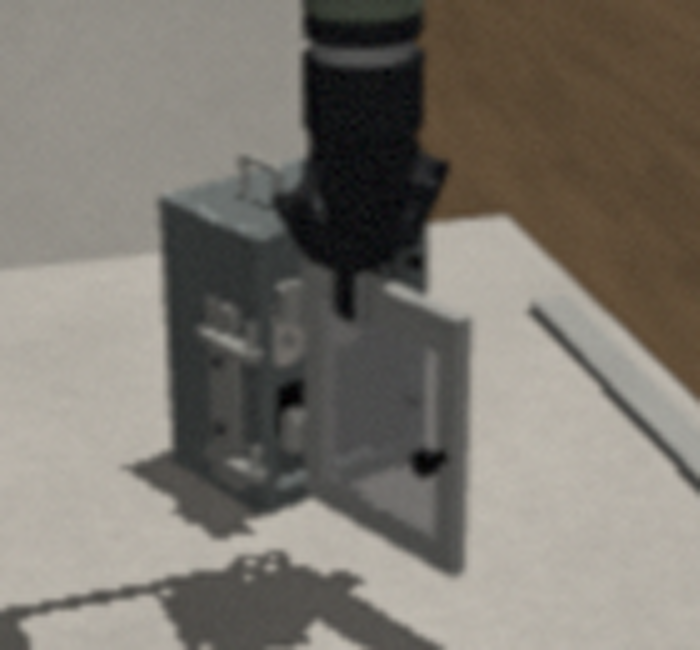

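View pics/t4.png

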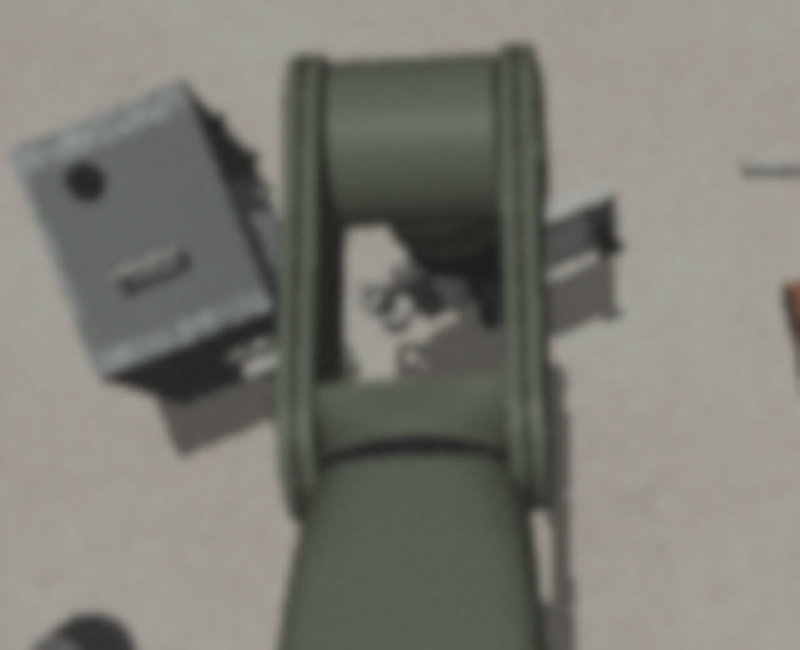

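Run:
```python
import pickle
from hand import *
for i in(0,3):
    s,t=pickle.load(open(f"p{i}.pkl","rb"))
    c=(145,195,232,276);k=14
    im=crop(s,*c,k);im=cv2.convertScaleAbs(im,alpha=1.4)
    for a in range(145,195,5): cv2.putText(im,str(a),(0,int((a-145+.5)*k)),0,.4,(0,255,255))
    for a in range(235,276,5): cv2.putText(im,str(a),(int((a-232+.5)*k)-10,10),0,.4,(0,255,255))
    for z in(.05,.072,.145,.167):
        a=proj(s,Tm([.6042,.2704,2.0],[(-.076,.098,z)])[0]);print(z,a)
        cv2.circle(im,(int((a[1]-232+.5)*k),int((a[0]-145+.5)*k)),2,(0,0,255),-1)
    cv2.imwrite(f"pics/sp{i}.png",im[:600])
```

```text
0.05 [np.float64(184.03954330259415), np.float64(251.412734575379)]
0.072 [np.float64(178.62017548953645), np.float64(251.2607001938001)]
0.145 [np.float64(160.03274353579457), np.float64(250.7392503089227)]
0.167 [np.float64(154.24111396278548), np.float64(250.57677253460648)]
0.05 [np.float64(184.03954330259415), np.float64(251.412734575379)]
0.072 [np.float64(178.62017548953645), np.float64(251.2607001938001)]
0.145 [np.float64(160.03274353579457), np.float64(250.7392503089227)]
0.167 [np.float64(154.24111396278548), np.float64(250.57677253460648)]
```

View pics/sp0.png

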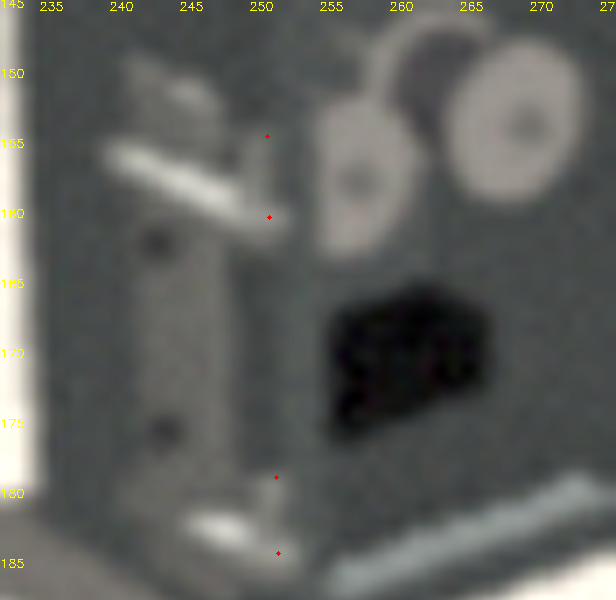

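View pics/sp3.png

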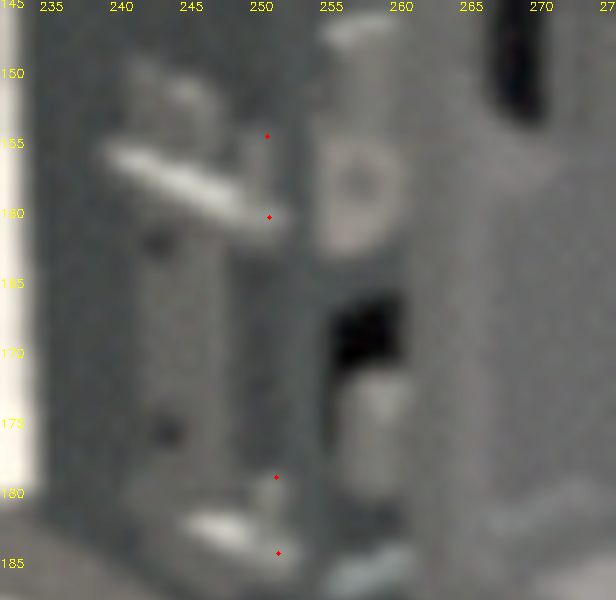

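Run:
```python
import pickle
from hand import *
s,t=pickle.load(open("p3.pkl","rb"))
tp=np.array([.5957,.0559,.208]);yaw=np.radians(24.5)
yd=np.array([-np.sin(yaw),np.cos(yaw)])
c=(145,195,232,276);k=14
im=cv2.convertScaleAbs(crop(s,*c,k),alpha=1.5)
h=tp[:2]+.0755*yd; zb=tp[2]-.119
print(h)
for z in(zb,zb+.095):
    n=np.array([s["pose"][0,0],s["pose"][1,0],0]);n/=np.linalg.norm(n)
    for zz in(z,z+.025):
        C=np.array([*h,zz]); print(zz,proj(s,C),proj(s,C-.011*n)[1],proj(s,C+.011*n)[1])
def cyl(x,y,z0,z1,rr): return [((x+rr*np.cos(a),y+rr*np.sin(a),z),(x+rr*np.cos(a+.26),y+rr*np.sin(a+.26),z)) for z in(z0,z1) for a in np.arange(0,6.28,.26)]
for z in(zb,zb+.095): draw(im,s,[0,0,0],cyl(*h,z,z+.025,.011),(0,255,0),(145,232),k)
# pins: shifted by image offset
m=[.6042,.2704,2.0]
for dx,dy,col in((0,0,(0,0,255)),):
  for z in(.05,.145): draw(im,s,m,cyl(-.076+dx,.098+dy,z,z+.022,.0045),col,(145,232),k)
cv2.imwrite("pics/sp3b.png",im[:600])
```

```text
[0.5644 0.1246]
0.089 [np.float64(178.07782197866374), np.float64(258.3868337029004)] 255.25562353908074 261.51861283020287
0.11399999999999999 [np.float64(171.65084330573376), np.float64(258.27031928382326)] 255.11115402112532 261.43006371753853
0.184 [np.float64(153.02882942016348), np.float64(257.93272159751666)] 254.69255844164636 261.17349401271105
0.209 [np.float64(146.144439876987), np.float64(257.80791479650725)] 254.53780795286872 261.0786422156635
```

View pics/sp3b.png

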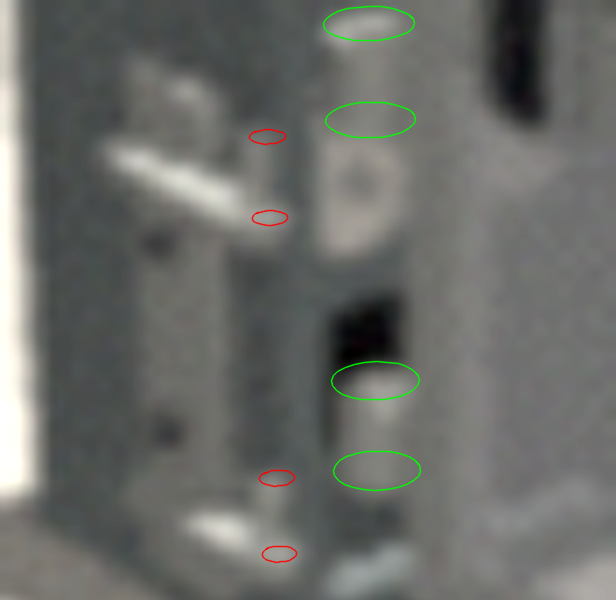

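```bash
python3 -m handwheel '[[0.005,-0.005,0.010,0,0],[0.005,-0.010,0.020,0,0],[0.005,-0.015,0.029,0,0],[0.005,-0.018,0.035,0,0],[0.005,-0.020,0.039,-0.003,0],[0.005,-0.020,0.039,-0.006,0],[0.005,-0.020,0.039,-0.008,0],[0.005,-0.020,0.039,-0.008,0]]'
cat > look.py <<'E'
import pickle,sys
from hand import *
i=sys.argv[1]
S=[r.get_image("side") for _ in range(3)];s=S[-1];t=r.get_image("top");pickle.dump((s,t),open(f"p{i}.pkl","wb"))
s=dict(s);s["image"]=np.mean([x["image"].astype(float) for x in S],0).clip(0,255).astype(np.uint8)
o=r.observe();print(o["tool_pos"],o["contact_force"],o["wrist_torque"],np.degrees(toolyaw(o)),o["t"])
tp=o["tool_pos"];yaw=toolyaw(o);yd=np.array([-np.sin(yaw),np.cos(yaw)]);h=tp[:2]+.0755*yd; zb=tp[2]-.119;print("hinge",h,zb)
c=(142,192,235,277);k=14
im=cv2.convertScaleAbs(crop(s,*c,k),alpha=1.5)
im2=im.copy()
def cyl(x,y,z0,z1,rr): return [((x+rr*np.cos(a),y+rr*np.sin(a),z),(x+rr*np.cos(a+.26),y+rr*np.sin(a+.26),z)) for z in(z0,z1) for a in np.arange(0,6.28,.26)]
for z in(zb,zb+.095): draw(im2,s,[0,0,0],cyl(*h,z,z+.025,.011),(0,255,0),(c[0],c[2]),k)
m=[.6042,.2704,2.0]
for z in(.05,.145): draw(im2,s,m,cyl(-.076,.098,z,z+.022,.0045),(0,0,255),(c[0],c[2]),k)
cv2.imwrite(f"pics/l{i}.png",im[:600]);cv2.imwrite(f"pics/l{i}b.png",im2[:600])
cv2.imwrite(f"pics/lt{i}.png",cv2.convertScaleAbs(crop(t,150,200,170,240,10),alpha=1.4))
E
python3 look.py 4
```

```text
t: 7.5
tool_pos: [0.5751, 0.0948, 0.1987]
tool_rot: [0.382, 0.595, -0.383, 0.595]
contact_force: [-0.2, 0.7, -3.5]
opening: 0.133
[0.5755 0.0948 0.1994] [-0.2769 -0.3388 -4.5347] [ 0.0415  0.0281 -0.0152] 24.49611276818675 7.7
hinge [0.5442 0.1636] 0.08036834774673973
```

View pics/l4.png

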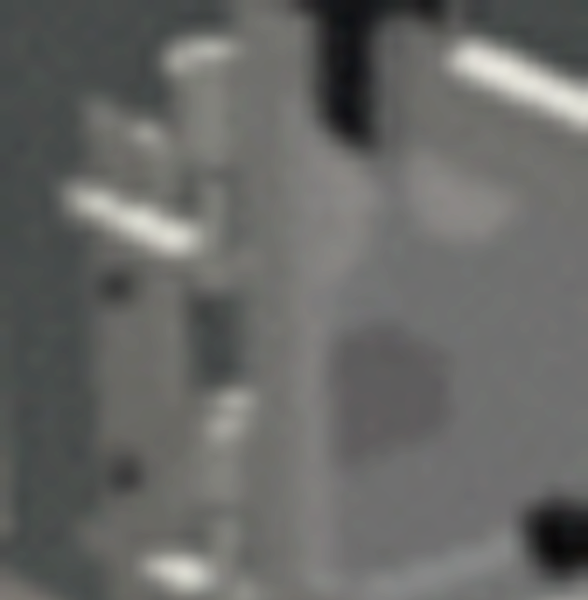

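View pics/l4b.png

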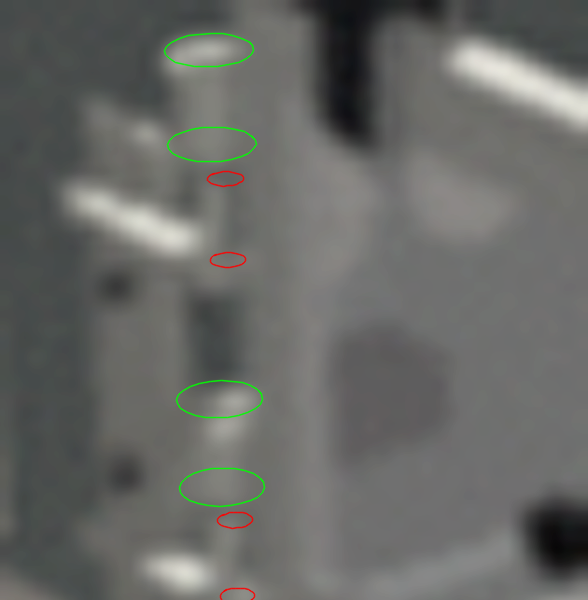

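View pics/lt4.png

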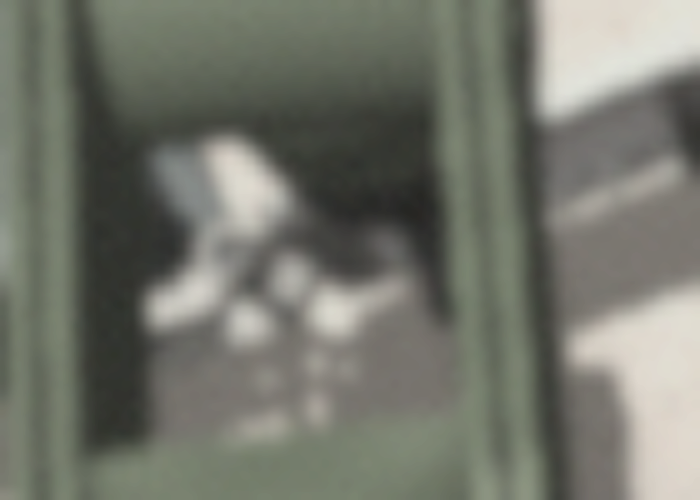

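```bash
python3 -m handwheel '[[0.005,0,0,-0.003,0],[0.005,0,0,-0.006,0],[0.005,0,0,-0.0075,0],[0.005,0,0,-0.0075,0]]' ; python3 -m handwheel '[[0.005,0,0,-0.0005,0],[0.005,0,0,-0.001,0],[0.005,0,0,-0.001,0]]'; python3 -m handwheel '[[0.005,0,0,-0.0005,0],[0.005,0,0,-0.001,0],[0.005,0,0,-0.001,0]]'
```

```text
t: 8.1
tool_pos: [0.575, 0.0951, 0.1914]
tool_rot: [0.382, 0.595, -0.383, 0.595]
contact_force: [-0.3, -0.2, -3.8]
opening: 0.132
t: 8.4
tool_pos: [0.5753, 0.0951, 0.1908]
tool_rot: [0.382, 0.595, -0.382, 0.595]
contact_force: [0.2, -0.4, -4.5]
opening: 0.127
t: 8.7
tool_pos: [0.5755, 0.0949, 0.1904]
tool_rot: [0.383, 0.594, -0.382, 0.595]
contact_force: [0.4, -1.8, -0.4]
opening: 0.131
```

```bash
python3 -m handwheel '[[0.005,0.0002,0.001,0,0],[0.005,0.0002,0.001,0,0]]'; python3 -m handwheel '[[0.005,0.0002,0.001,0,0],[0.005,0.0002,0.001,0,0]]'
```

```text
t: 8.9
tool_pos: [0.5757, 0.0959, 0.1903]
tool_rot: [0.382, 0.594, -0.382, 0.595]
contact_force: [0.5, -2.3, 0.1]
opening: 0.128
t: 9.1
tool_pos: [0.5759, 0.0971, 0.1901]
tool_rot: [0.382, 0.595, -0.382, 0.595]
contact_force: [-0.5, -2.9, 1.0]
opening: 0.131
```

```bash
python3 -m handwheel '[[0.005,0.0002,0.001,0,0],[0.005,0.0002,0.001,0,0]]'; python3 -m handwheel '[[0.005,0.0002,0.001,0,0],[0.005,0.0002,0.001,0,0]]'
```

```text
t: 9.3
tool_pos: [0.5757, 0.0987, 0.1893]
tool_rot: [0.383, 0.595, -0.382, 0.594]
contact_force: [0.3, -0.0, -3.7]
opening: 0.131
t: 9.5
tool_pos: [0.5757, 0.0996, 0.1891]
tool_rot: [0.382, 0.595, -0.382, 0.594]
contact_force: [-0.3, 0.2, -4.1]
opening: 0.127
```

```bash
python3 -m handwheel '[[0.005,0,-0.0004,-0.0005,0],[0.005,0,-0.0004,-0.001,0],[0.005,0,-0.0004,-0.001,0]]'; python3 -m handwheel '[[0.005,0,0,-0.0005,0],[0.005,0,0,-0.001,0],[0.005,0,0,-0.001,0]]'
```

```text
t: 9.8
tool_pos: [0.576, 0.0988, 0.1886]
tool_rot: [0.382, 0.595, -0.382, 0.595]
contact_force: [1.3, 0.2, -3.7]
opening: 0.132
t: 10.1
tool_pos: [0.576, 0.0987, 0.1878]
tool_rot: [0.382, 0.595, -0.382, 0.595]
contact_force: [0.4, -0.2, -4.1]
opening: 0.131
```

```bash
python3 -m handwheel '[[0.005,0,0,-0.001,0],[0.005,0,0,-0.002,0],[0.005,0,0,-0.002,0]]'; python3 -m handwheel '[[0.005,0,0,-0.001,0],[0.005,0,0,-0.002,0],[0.005,0,0,-0.002,0]]'
```

```text
t: 10.4
tool_pos: [0.576, 0.0987, 0.1856]
tool_rot: [0.382, 0.595, -0.382, 0.595]
contact_force: [0.7, 0.3, -4.5]
opening: 0.13
t: 10.7
tool_pos: [0.576, 0.0987, 0.1836]
tool_rot: [0.382, 0.595, -0.382, 0.595]
contact_force: [0.1, -0.3, -3.8]
opening: 0.131
```

```bash
python3 -m handwheel '[[0.005,0,0,-0.001,0],[0.005,0,0,-0.002,0],[0.005,0,0,-0.003,0],[0.005,0,0,-0.003,0]]'; python3 -m handwheel '[[0.005,0,0,-0.001,0],[0.005,0,0,-0.002,0],[0.005,0,0,-0.003,0],[0.005,0,0,-0.003,0]]'; python3 look.py 5
```

```text
t: 11.1
tool_pos: [0.576, 0.0987, 0.1806]
tool_rot: [0.382, 0.595, -0.382, 0.595]
contact_force: [0.1, -0.2, -4.3]
opening: 0.128
t: 11.5
tool_pos: [0.576, 0.0987, 0.1776]
tool_rot: [0.382, 0.595, -0.382, 0.595]
contact_force: [0.4, 0.4, -3.4]
opening: 0.132
[0.5761 0.0988 0.1779] [-0.4446 -0.5593 -4.3494] [0.1325 0.0462 0.0119] 24.530710266961382 11.7
hinge [0.5447 0.1675] 0.058854829521803265
```

View pics/l5.png

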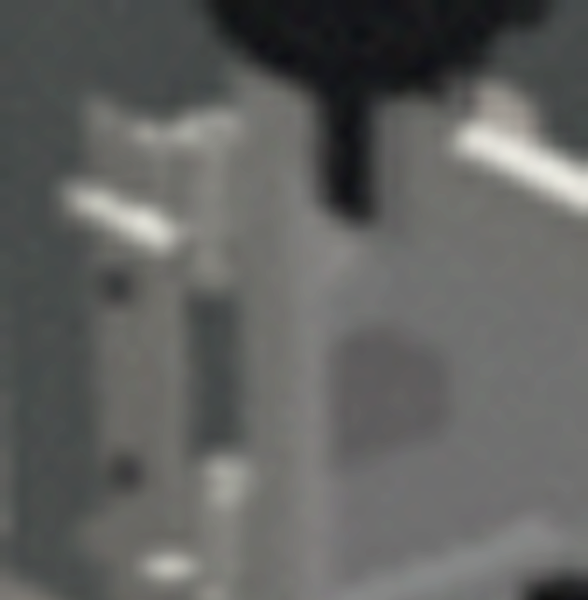

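```bash
python3 -m handwheel '[[0.005,0.001,0,0,0],[0.005,0.0018,0,0,0],[0.005,0.0018,0,0,0]]';python3 -m handwheel '[[0.005,-0.0018,0,0,0],[0.005,-0.0036,0,0,0],[0.005,-0.0036,0,0,0]]';python3 -m handwheel '[[0.005,0.0018,0,0,0],[0.005,0.0018,0.001,0,0],[0.005,0.0018,0.0018,0,0],[0.005,0.0018,0.0018,0,0]]';python3 -m handwheel '[[0.005,0,-0.0018,0,0],[0.005,0,-0.0036,0,0],[0.005,0,-0.0036,0,0]]'
```

```text
t: 12.0
tool_pos: [0.5771, 0.0988, 0.1776]
tool_rot: [0.382, 0.595, -0.383, 0.594]
contact_force: [-2.5, 0.4, -4.1]
opening: 0.131
t: 12.3
tool_pos: [0.5746, 0.0987, 0.1781]
tool_rot: [0.383, 0.594, -0.382, 0.595]
contact_force: [-1.0, 0.1, -4.2]
opening: 0.132
t: 12.7
tool_pos: [0.5762, 0.1005, 0.1778]
tool_rot: [0.382, 0.595, -0.382, 0.595]
contact_force: [-0.2, -1.1, -3.7]
opening: 0.131
t: 13.0
tool_pos: [0.5758, 0.0979, 0.1776]
tool_rot: [0.383, 0.595, -0.382, 0.594]
contact_force: [-1.0, 4.3, -5.4]
opening: 0.133
```

```bash
python3 -m handwheel '[[0.005,-0.0004,0.0015,0,0],[0.005,-0.0005,0.0024,0,0],[0.005,-0.0005,0.0024,-0.001,0],[0.005,-0.0005,0.0024,-0.003,0],[0.005,-0.0005,0.0024,-0.005,0],[0.005,-0.0005,0.0024,-0.006,0],[0.005,-0.0005,0.0024,-0.006,0]]';python3 -m handwheel '[[0.005,0,0,-0.0005,0],[0.005,0,0,-0.001,0],[0.005,0,0,-0.001,0]]'; python3 -m handwheel '[[0.005,0,0,-0.0005,0],[0.005,0,0,-0.001,0],[0.005,0,0,-0.001,0]]'
```

```text
t: 13.7
tool_pos: [0.5754, 0.0992, 0.1715]
tool_rot: [0.382, 0.595, -0.383, 0.595]
contact_force: [-0.4, 0.8, -3.7]
opening: 0.133
t: 14.0
tool_pos: [0.5756, 0.0993, 0.1708]
tool_rot: [0.382, 0.595, -0.382, 0.595]
contact_force: [-0.4, 0.3, -4.2]
opening: 0.125
t: 14.3
tool_pos: [0.5755, 0.0993, 0.1698]
tool_rot: [0.382, 0.595, -0.382, 0.595]
contact_force: [-0.7, 0.7, -3.9]
opening: 0.13
```

```bash
python3 -m handwheel '[[0.005,0,0,-0.0005,0],[0.005,0,0,-0.001,0],[0.005,0,0,-0.001,0]]'; python3 -m handwheel '[[0.005,0,0,-0.0005,0],[0.005,0,0,-0.0005,0]]'
```

```text
t: 14.6
tool_pos: [0.5756, 0.0993, 0.1688]
tool_rot: [0.382, 0.595, -0.382, 0.595]
contact_force: [0.6, -0.5, -3.7]
opening: 0.132
t: 14.8
tool_pos: [0.5757, 0.0993, 0.1686]
tool_rot: [0.382, 0.595, -0.382, 0.595]
contact_force: [-0.5, 0.2, -1.8]
opening: 0.131
```

```bash
python3 -m handwheel '[[0.005,0,0,-0.0004,0],[0.005,0,0,-0.0005,0],[0.005,0,0,-0.0005,0]]'; python3 look.py 6
```

```text
t: 15.1
tool_pos: [0.5758, 0.0992, 0.1683]
tool_rot: [0.383, 0.595, -0.382, 0.595]
contact_force: [-0.5, -1.3, -0.0]
opening: 0.127
[0.5758 0.0992 0.1682] [ 0.124  -1.5875  1.6368] [-0.0531  0.1191  0.0711] 24.52573568754286 15.3
hinge [0.5445 0.1679] 0.049185196737170644
```

View pics/l6.png

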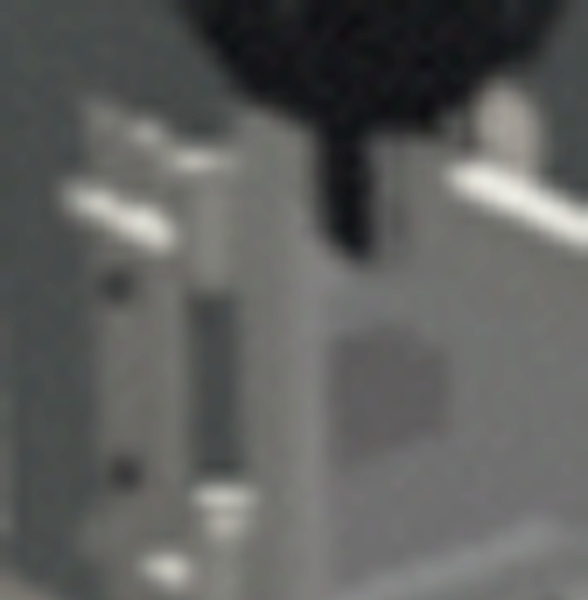

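```bash
python3 -m handwheel '[[0.02,0,0,0,0],[0.03,0,0,0,0],[0.04,0,0,0,0],[0.045,0,0,0,0],[0.045,0,0,0,0],[0.045,0,0,0,0]]'; python3 look.py 7
python3 - <<'E'
import pickle
from fit import *
s,t=pickle.load(open("p7.pkl","rb"))
cv2.imwrite("pics/s7.png",crop(s,90,220,200,340,5));cv2.imwrite("pics/t7.png",crop(t,110,240,130,290,5));
E
```

```text
t: 15.9
tool_pos: [0.5756, 0.0993, 0.1678]
tool_rot: [0.382, 0.595, -0.382, 0.595]
contact_force: [-0.3, -0.1, -0.2]
opening: 0.525
[0.5756 0.0993 0.1678] [0.366  0.671  0.3095] [-0.0097  0.0059  0.039 ] 24.52387209944605 16.1
hinge [0.5442 0.168 ] 0.04882773084677097
```

View pics/s7.png

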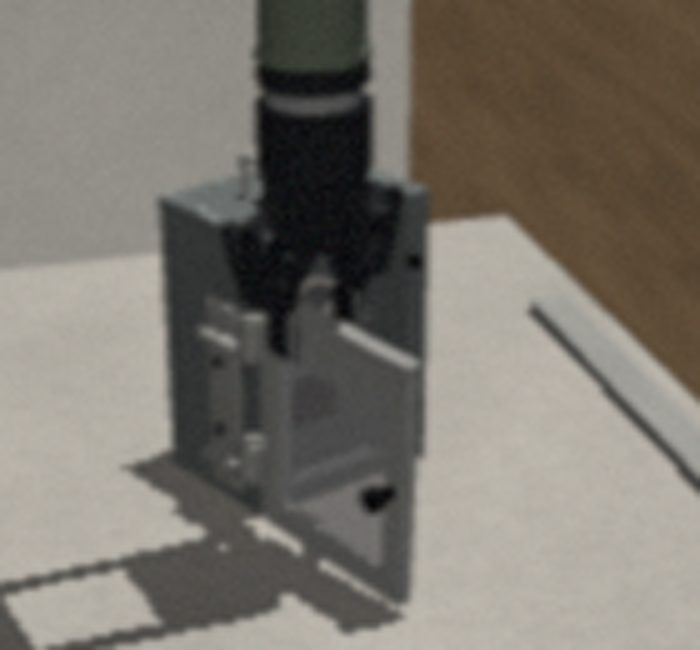

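```bash
python3 -m handwheel '[[0.045,0,0,0.02,0],[0.045,0,0,0.045,0],[0.045,0,0,0.065,0],[0.02,-0.010,-0.035,0.065,0],[0.0,-0.016,-0.073,0.065,0],[0.0,-0.016,-0.073,0.065,0],[0.0,-0.016,-0.073,0.065,0]]'
python3 - <<'E'
from hand import *
o=r.observe();print(o["tool_pos"],o["opening"],o["contact_force"],np.degrees(toolyaw(o)))
s=r.get_image("side");cv2.imwrite("pics/s8.png",crop(s,90,220,200,340,5))
t=r.get_image("top");cv2.imwrite("pics/t8.png",crop(t,110,240,130,290,5))
H=np.array([.5445,.168]);p0=o["tool_pos"][:2]
def Q(deg,off,rr=.135):
    a=np.radians(deg);return H+rr*np.array([np.sin(a),-np.cos(a)])-off*np.array([np.cos(a),np.sin(a)])
print("approach",Q(24.5,.022)-p0)
for d in range(24,118,3): print(d+.5,np.round((Q(d+.5,.0205)-Q(24.5,.0205))*1000,1))
E
```

```text
t: 16.8
tool_pos: [0.5595, 0.0259, 0.233]
tool_rot: [0.383, 0.594, -0.383, 0.594]
contact_force: [0.5, -0.4, 0.2]
opening: -0.001
[0.5595 0.0259 0.233 ] -0.001172576579418813 [ 0.4564 -0.4119  0.2024] 24.42696528119261
approach [0.0209 0.0101]
24.5 [0. 0.]
27.5 [6.8 2.1]
30.5 [13.5  4.6]
33.5 [20.1  7.5]
36.5 [26.5 10.6]
39.5 [32.7 14.1]
42.5 [38.8 18. ]
45.5 [44.6 22.1]
48.5 [50.2 26.5]
51.5 [55.6 31.3]
54.5 [60.7 36.3]
57.5 [65.5 41.5]
60.5 [70.1 47. ]
63.5 [74.3 52.8]
66.5 [78.3 58.7]
69.5 [81.9 64.9]
72.5 [85.3 71.2]
75.5 [88.2 77.7]
78.5 [90.9 84.3]
81.5 [93.2 91.1]
84.5 [95.1 98. ]
87.5 [ 96.6 105. ]
90.5 [ 97.8 112. ]
93.5 [ 98.7 119.1]
96.5 [ 99.1 126.3]
99.5 [ 99.2 133.4]
102.5 [ 98.9 140.6]
105.5 [ 98.2 147.7]
108.5 [ 97.2 154.7]
111.5 [ 95.8 161.8]
114.5 [ 94.  168.7]
117.5 [ 91.9 175.5]
```

View pics/s8.png

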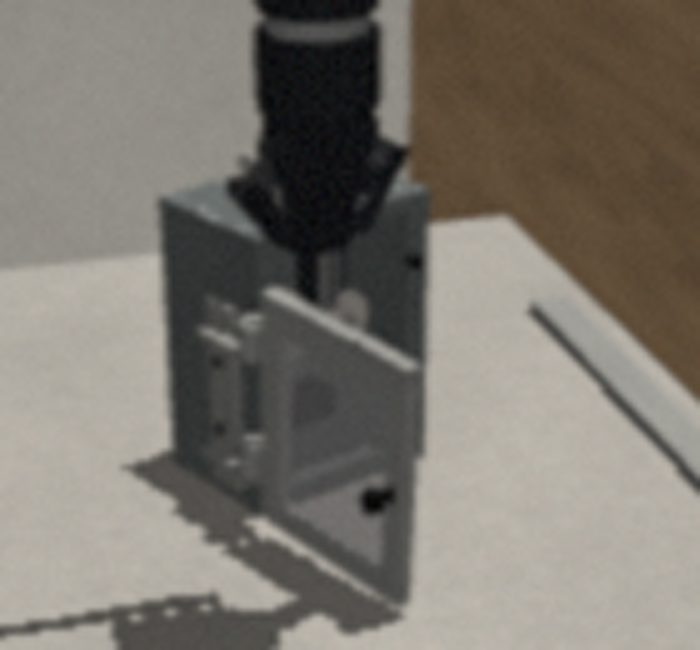

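View pics/t8.png

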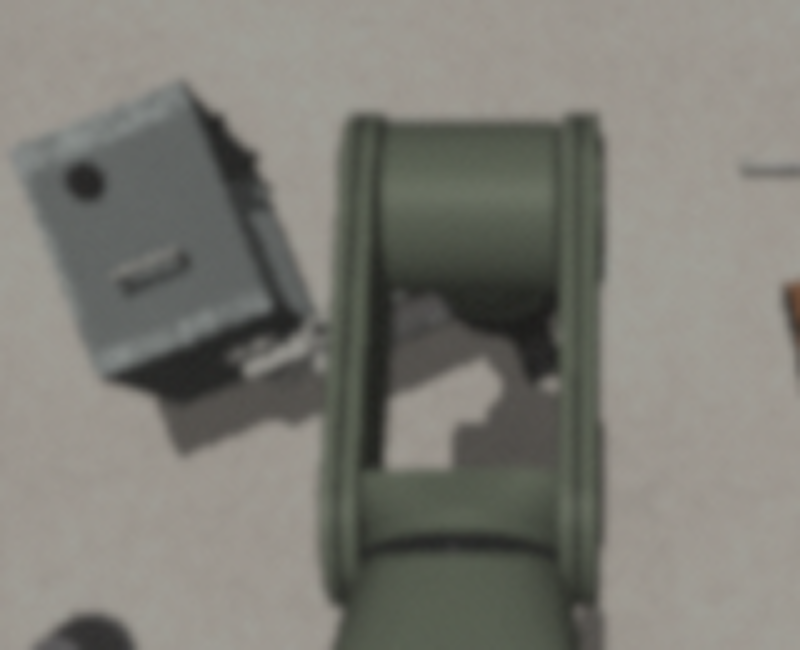

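```bash
python3 -m handwheel '[[0,0,0,-0.025,0],[0,0,0,-0.05,0],[0,0,0,-0.066,0],[0,0,0,-0.066,0],[0,0.01,0.0045,-0.066,0],[0,0.016,0.0075,-0.066,0],[0,0.021,0.01,-0.066,0],[0,0.021,0.01,-0.066,0]]'
```

```text
t: 17.7
tool_pos: [0.5819, 0.0369, 0.1675]
tool_rot: [0.383, 0.594, -0.382, 0.595]
contact_force: [-1.4, 0.1, -0.5]
opening: -0.001
```

```bash
python3 -m handwheel '[[0,0.0022,0.0007,0,1],[0,0.0068,0.0021,0,3],[0,0.0135,0.0046,0,6],[0,0.0201,0.0075,0,9],[0,0.0265,0.0106,0,12],[0,0.0327,0.0141,0,15],[0,0.0388,0.018,0,18],[0,0.0446,0.0221,0,21]]'
python3 - <<'E'
from hand import *
o=r.observe();print(o["tool_pos"],o["contact_force"],np.degrees(toolyaw(o)))
s=r.get_image("side");cv2.imwrite("pics/s9.png",crop(s,90,220,200,340,5))
E
```

```text
t: 18.5
tool_pos: [0.6253, 0.0583, 0.167]
tool_rot: [0.267, 0.655, -0.267, 0.655]
contact_force: [0.9, -0.3, 0.4]
opening: -0.002
[0.6253 0.0583 0.167 ] [ 0.8534 -0.2975  0.4052] 45.67165003666755
```

View pics/s9.png

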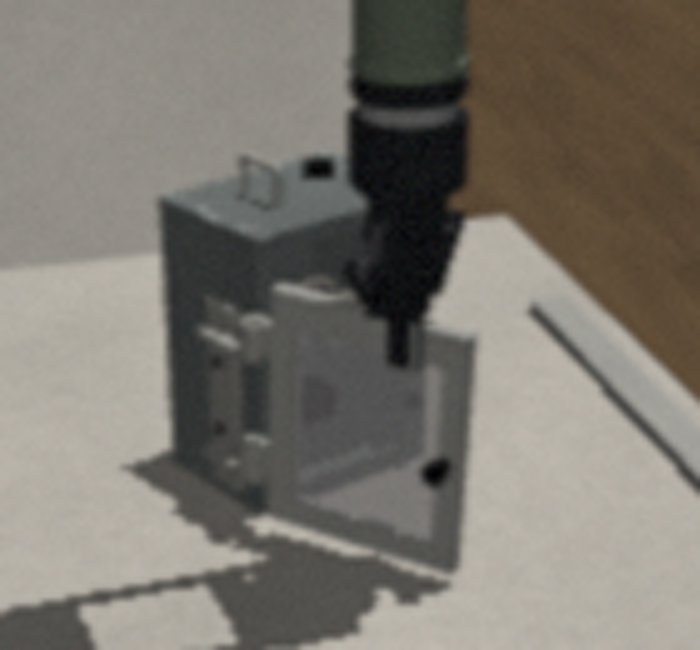

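```bash
python3 -m handwheel '[[0,0.0056,0.0044,0,3],[0,0.011,0.0092,0,6],[0,0.0161,0.0142,0,9],[0,0.0209,0.0194,0,12],[0,0.0255,0.0249,0,15],[0,0.0297,0.0307,0,18],[0,0.0337,0.0366,0,21],[0,0.0373,0.0428,0,24]]';python3 -m handwheel '[[0,0.0034,0.0063,0,3],[0,0.0063,0.0128,0,6],[0,0.009,0.0194,0,9],[0,0.0113,0.0262,0,12],[0,0.0132,0.0331,0,15],[0,0.0147,0.0401,0,18],[0,0.0158,0.046,0,20.5],[0,0.0164,0.0507,0,22.5]]'
python3 - <<'E'
from hand import *
o=r.observe();print(o["tool_pos"],o["contact_force"],np.degrees(toolyaw(o)))
s=r.get_image("side");cv2.imwrite("pics/s10.png",crop(s,90,220,200,340,5))
H=np.array([.5445,.168]);p0=o["tool_pos"][:2]
def Q(deg,off,rr=.135):
    a=np.radians(deg);return H+rr*np.array([np.sin(a),-np.cos(a)])-off*np.array([np.cos(a),np.sin(a)])
for d in np.arange(92,120,2): print(d,np.round((Q(d,.0205)-Q(92,.0205))*1000,1))
print(Q(92,.0205)-p0)
E
```

```text
t: 19.35
tool_pos: [0.6624, 0.1011, 0.167]
tool_rot: [0.125, 0.696, -0.125, 0.696]
contact_force: [-0.1, 0.3, -0.3]
opening: -0.001
t: 20.15
tool_pos: [0.6787, 0.152, 0.1669]
tool_rot: [-0.013, 0.707, 0.013, 0.707]
contact_force: [-1.0, 0.5, -0.4]
opening: 0.003
[0.6787 0.152  0.1669] [-0.9864  0.5208 -0.4031] 92.1083439758833
92 [0. 0.]
94 [0.5 4.7]
96 [0.8 9.5]
98 [ 0.9 14.3]
100 [ 0.9 19. ]
102 [ 0.7 23.8]
104 [ 0.3 28.5]
106 [-0.2 33.3]
108 [-0.9 38. ]
110 [-1.8 42.7]
112 [-2.8 47.3]
114 [-4. 52.]
116 [-5.3 56.5]
118 [-6.8 61.1]
[0.0014 0.0003]
```

View pics/s10.png

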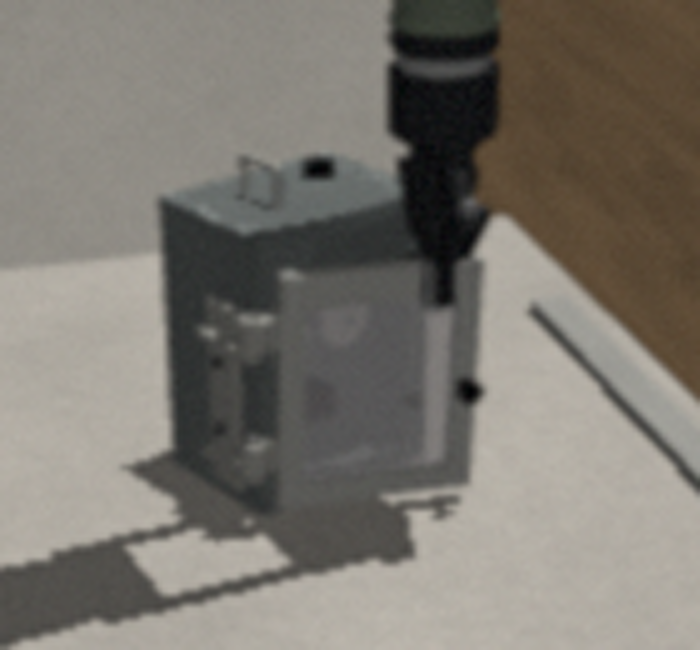

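```bash
python3 -m handwheel '[[0,0.0004,0.0035,0,1.5],[0,0.0007,0.0071,0,3],[0,0.0009,0.0107,0,4.5],[0,0.0009,0.0143,0,6],[0,0.0009,0.0167,0,7],[0,0.0009,0.019,0,8],[0,0.0008,0.0214,0,9],[0,0.0007,0.0238,0,10]]';python3 -m handwheel '[[0,-0.0002,0.0024,0,1],[0,-0.0004,0.0047,0,2],[0,-0.0007,0.0071,0,3],[0,-0.0009,0.0095,0,4],[0,-0.0013,0.0119,0,5],[0,-0.0016,0.0142,0,6]]';  python3 - <<'E'
from hand import *
o=r.observe();print(o["tool_pos"],o["contact_force"],np.degrees(toolyaw(o)))
s=r.get_image("side");cv2.imwrite("pics/s11.png",crop(s,90,220,200,340,5))
E
```

```text
t: 21.0
tool_pos: [0.6795, 0.1759, 0.1668]
tool_rot: [-0.075, 0.703, 0.075, 0.703]
contact_force: [-1.0, 0.4, 0.9]
opening: 0.001
t: 21.6
tool_pos: [0.6779, 0.1901, 0.1668]
tool_rot: [-0.111, 0.698, 0.111, 0.698]
contact_force: [-0.1, -0.8, 0.7]
opening: -0.0
[0.6779 0.1901 0.1668] [-0.0888 -0.7659  0.7395] 108.11053283813685
```

View pics/s11.png

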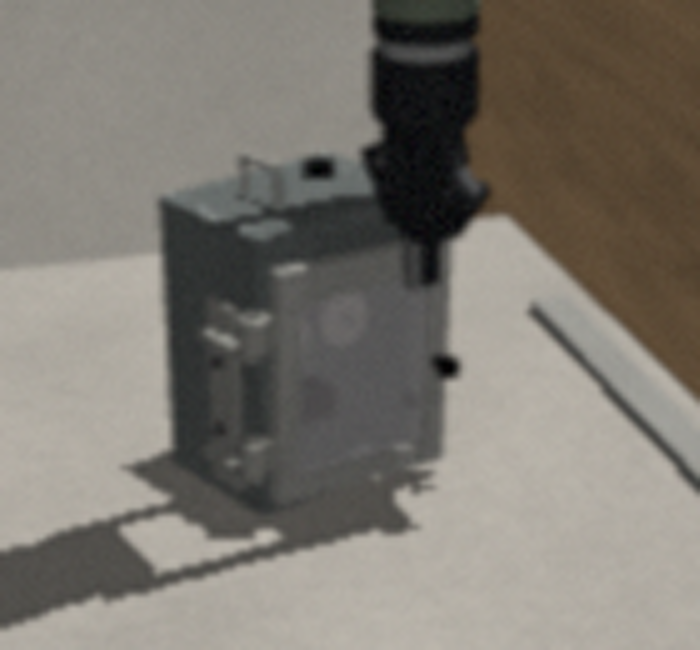

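```bash
python3 -m handwheel '[[0,-0.0003,0.0012,0,0.5],[0,-0.0005,0.0023,0,1],[0,-0.0007,0.0035,0,1.5],[0,-0.0009,0.0047,0,2]]';python3 -m handwheel '[[0,-0.0003,0.0012,0,0.5],[0,-0.0005,0.0023,0,1]]';python3 -m handwheel '[[0,-0.0003,0.0012,0,0.5],[0,-0.0005,0.0023,0,1]]';python3 -m handwheel '[[0,-0.0003,0.0012,0,0.5],[0,-0.0005,0.0018,0,0.8]]'
```

```text
t: 22.05
tool_pos: [0.6771, 0.1947, 0.1669]
tool_rot: [-0.123, 0.696, 0.123, 0.696]
contact_force: [0.0, -0.7, 0.4]
opening: -0.003
t: 22.25
tool_pos: [0.6766, 0.197, 0.1668]
tool_rot: [-0.129, 0.695, 0.129, 0.695]
contact_force: [0.6, -0.5, -0.7]
opening: 0.0
t: 22.45
tool_pos: [0.6766, 0.1982, 0.167]
tool_rot: [-0.136, 0.694, 0.135, 0.694]
contact_force: [1.7, -6.1, 1.0]
opening: -0.004
t: 22.65
tool_pos: [0.6769, 0.1988, 0.1675]
tool_rot: [-0.141, 0.692, 0.139, 0.694]
contact_force: [2.4, -8.9, 2.6]
opening: 0.0
```

```bash
python3 -m handwheel '[[0,0.0002,-0.0006,0,0],[0,0.0004,-0.0012,0,0],[0,0.0006,-0.0018,0,0],[0,0.0008,-0.0026,0,0],[0,0.001,-0.0035,0,0],[0,0.0015,-0.005,0,0]]';python3 -m handwheel '[[0,0.006,-0.014,0,0],[0,0.012,-0.03,0,0],[0,0.012,-0.03,0.03,0],[0,0.012,-0.06,0.07,0],[0,0.012,-0.10,0.10,0],[0,0.012,-0.15,0.10,0],[0,0.012,-0.2,0.10,0],[0,0.012,-0.25,0.10,0]]'
python3 - <<'E'
from hand import *
import pickle
o=r.observe();print(o["tool_pos"],o["contact_force"],np.degrees(toolyaw(o)))
s=r.get_image("side");t=r.get_image("top");pickle.dump((s,t),open("p12.pkl","wb"))
cv2.imwrite("pics/s12.png",crop(s,90,220,200,340,5));cv2.imwrite("pics/t12.png",crop(t,110,220,120,250,6))
save(s,"s12f")
E
```

```text
t: 23.25
tool_pos: [0.6763, 0.1966, 0.1663]
tool_rot: [-0.14, 0.694, 0.14, 0.692]
contact_force: [0.4, -0.2, -0.2]
opening: 0.003
t: 24.05
tool_pos: [0.6887, -0.0573, 0.267]
tool_rot: [-0.14, 0.693, 0.14, 0.693]
contact_force: [0.6, 0.3, 0.1]
opening: 0.003
[ 0.6887 -0.0573  0.267 ] [0.6253 0.2698 0.0515] 112.7958254005186
```

View pics/s12.png

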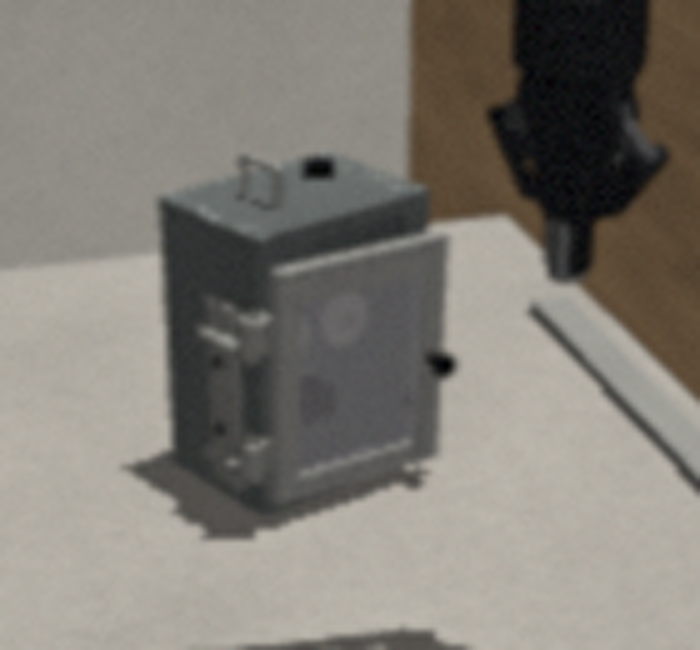

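View pics/t12.png

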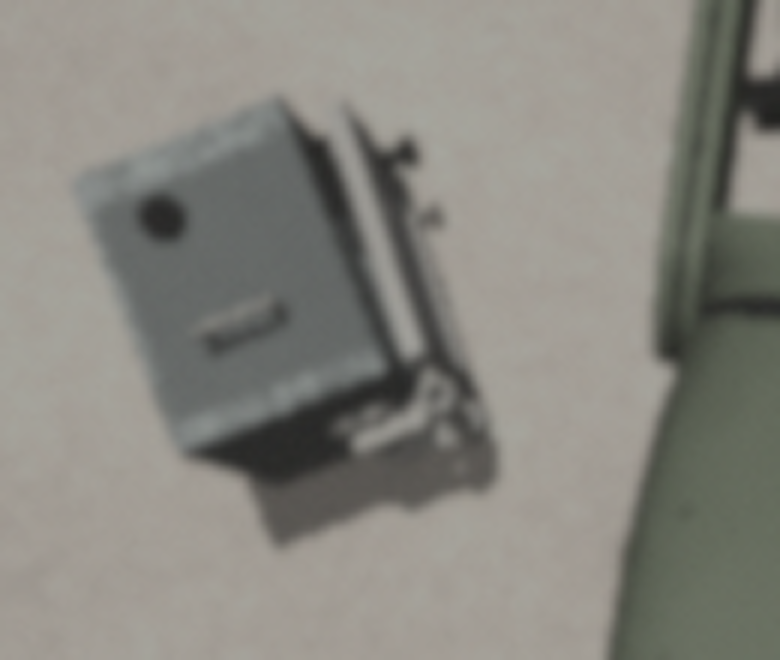

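Run:
```python
import pickle
from hand import *
s,t=pickle.load(open("p12.pkl","rb"))
m=np.array([.6042,.2704,2.0])
def door(fx,hx,hy): # machine-frame: free pt x (163mm from hinge), hinge
    a=np.arcsin((hx-fx)/.163)  # tilt
    c,s_=np.cos(m[2]),np.sin(m[2])
    th=m[2]-a if False else m[2]+a*(-1)
    return a
H=np.array([.5445,.168]);Rm=np.array([[np.cos(2),np.sin(2)],[-np.sin(2),np.cos(2)]])
print("hinge in machine",Rm@(H-m[:2]))
for n,p,c,k in(("sv",s,(120,200,240,300),10),("tv",t,(120,190,155,210),10)):
    im=cv2.convertScaleAbs(crop(p,*c,k),alpha=1.3)
    for fx,col in((-.076,(0,255,0)),(-.084,(0,0,255))):
        hm=Rm@(H-m[:2]); al=np.arcsin((hm[0]-fx)/.163) # free pt offset in x: door d=-y rotated
        psi=m[2]-al; d=np.array([np.sin(psi),-np.cos(psi)])
        fr=H+.163*d; print(fx,(Rm@(fr-m[:2])))
        ctr=H+.093*d
        draw(im,p,[*ctr,psi],box(-.006,.006,-.075,.075,.02,.2),col,(c[0],c[2]),k)
    cv2.imwrite(f"pics/{n}.png",im[:600])
for nm in["door_free","door_mid","door_hinge","buffer"]:
    pass
```

```text
hinge in machine [-0.0683  0.0969]
-0.076 [-0.076  -0.0659]
-0.084 [-0.084  -0.0653]
-0.076 [-0.076  -0.0659]
-0.084 [-0.084  -0.0653]
```

View pics/sv.png

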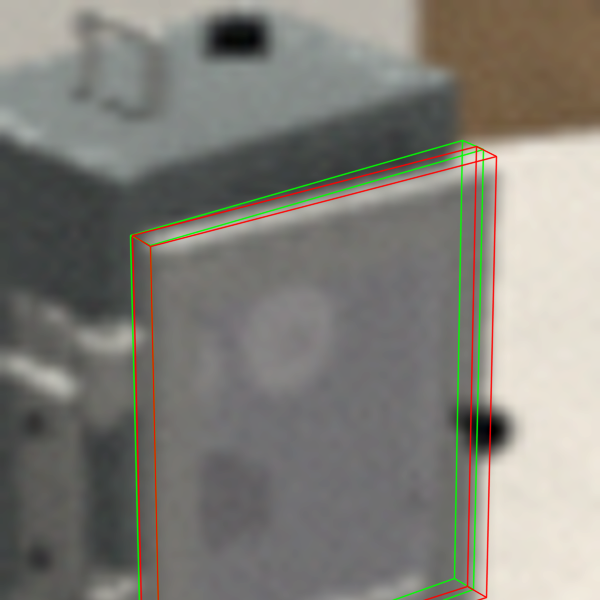

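View pics/tv.png

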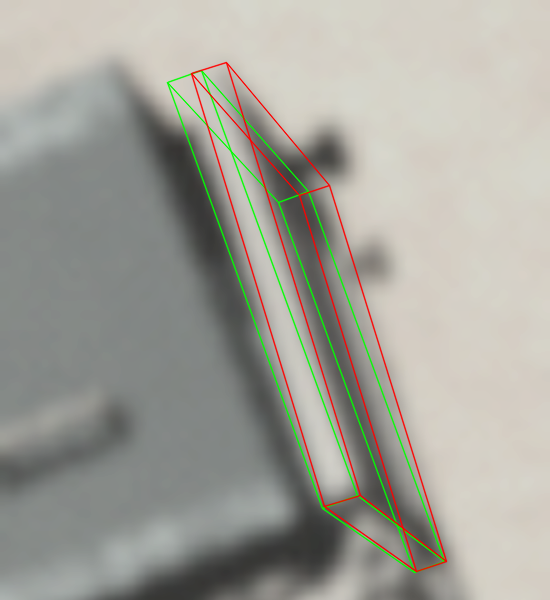

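```bash
cat > edge.py <<'E'
import pickle,sys
from hand import *
def cap(n=4):
    S=[r.get_image("side") for _ in range(n)];T=[r.get_image("top") for _ in range(n)]
    f=lambda L:dict(L[-1],image=np.mean([x["image"].astype(float) for x in L],0).astype(np.uint8))
    return f(S),f(T)
s,t=cap();o=r.observe();print(o["t"],o["tool_pos"]);pickle.dump((s,t),open(f"p{sys.argv[1]}.pkl","wb"))
m=np.array([.6042,.2704,2.0]);H=np.array([.5445,.168]);Rm=np.array([[np.cos(2),np.sin(2)],[-np.sin(2),np.cos(2)]])
# render-free: compare outer-free vertical edge column in side view rows 160..170
g=s["image"][:,:,:].astype(float).sum(2)
for row in(150,155,158): print(row,np.round(g[row,280:296]).astype(int))
for fx in(-.074,-.078,-.082,-.086,-.09):
    hm=Rm@(H-m[:2]); al=np.arcsin((hm[0]-fx)/.163);psi=m[2]-al;d=np.array([np.sin(psi),-np.cos(psi)])
    E=[]
    for z in(.2,.15):
        P=Tm([*(H+.093*d),psi],[(-.006,-.075,z),(.006,-.075,z)]);E+=[np.round(proj(s,q),2) for q in P]
    print(fx,*E)
cv2.imwrite(f"pics/e{sys.argv[1]}.png",cv2.convertScaleAbs(crop(t,120,190,155,210,10)[:600],alpha=1.3))
E
python3 edge.py 13
```

```text
24.55 [ 0.6891 -0.0527  0.2668]
150 [259 256 266 272 259 257 261 266 320 466 515 518 512 515 511 513]
155 [257 263 268 270 253 258 262 275 355 474 520 519 516 515 512 512]
158 [259 262 274 271 259 261 261 287 377 482 517 516 515 519 518 518]
-0.074 [134.26 287.42] [133.38 285.29] [147.   287.15] [146.06 285.06]
-0.078 [134.58 288.11] [133.68 286.04] [147.34 287.83] [146.38 285.8 ]
-0.082 [134.9  288.79] [133.98 286.77] [147.68 288.49] [146.7  286.52]
-0.086 [135.24 289.44] [134.29 287.49] [148.04 289.14] [147.03 287.22]
-0.09 [135.58 290.08] [134.61 288.18] [148.4  289.77] [147.37 287.9 ]
```

View pics/e13.png

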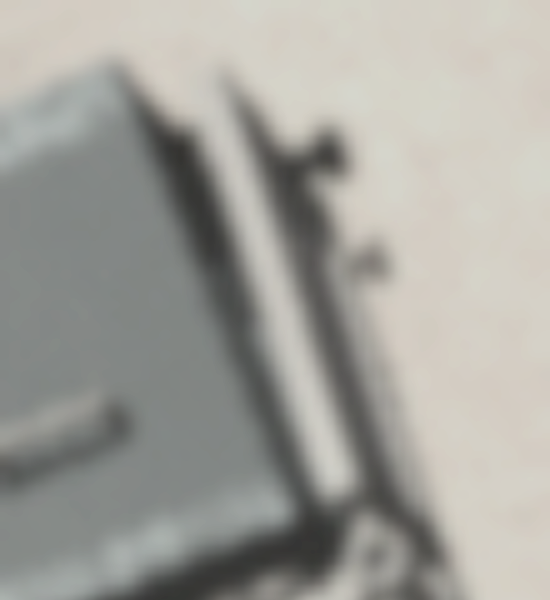

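Run:
```python
import pickle
from hand import *
for i in(12,13):
    s,t=pickle.load(open(f"p{i}.pkl","rb"));g=s["image"].astype(float).sum(2)
    for row in(150,158): print(i,row,g[row,280:296].astype(int))
```

```text
12 150 [262 264 271 278 257 259 266 265 327 463 518 515 512 521 513 515]
12 158 [257 262 276 277 251 263 263 285 382 484 517 515 521 516 515 518]
13 150 [259 256 266 272 259 257 261 266 320 466 515 518 512 515 511 513]
13 158 [259 262 274 271 259 261 261 287 377 482 517 516 515 519 518 518]
```

```bash
python3 -m handwheel '[[0,0,0.045,0,0],[0,0,0.09,0,0],[0,0,0.135,0,0],[0,0,0.175,-0.02,0],[0,0,0.20,-0.05,0],[0,0,0.21,-0.08,0],[0,0,0.2185,-0.1,0],[0,0,0.2185,-0.1,0]]';python3 -m handwheel '[[0,-0.002,0.005,0,0],[0,-0.004,0.010,0,0],[0,-0.006,0.015,0,0],[0,-0.0075,0.018,0,0],[0,-0.008,0.019,0,0],[0,-0.008,0.019,0,0]]'
```

```text
t: 25.35
tool_pos: [0.6867, 0.1665, 0.163]
tool_rot: [-0.141, 0.695, 0.141, 0.69]
contact_force: [0.0, -0.6, -1.1]
opening: 0.003
t: 25.95
tool_pos: [0.681, 0.1836, 0.1672]
tool_rot: [-0.14, 0.693, 0.14, 0.693]
contact_force: [0.6, 0.3, -0.9]
opening: 0.001
```

Now creep in at 5 mm/s.

```bash
python3 -m handwheel '[[0,-0.0003,0.0006,0,0.2],[0,-0.0006,0.0012,0,0.4],[0,-0.0009,0.0018,0,0.6],[0,-0.0011,0.0024,0,0.8],[0,-0.0013,0.003,0,0.9],[0,-0.0016,0.0036,0,1.0],[0,-0.0019,0.0042,0,1.1],[0,-0.0022,0.0048,0,1.2]]';python3 -m handwheel '[[0,-0.0003,0.0006,0,0],[0,-0.0006,0.0012,0,0],[0,-0.0008,0.0018,0,0],[0,-0.001,0.0024,0,0],[0,-0.0012,0.003,0,0],[0,-0.0015,0.0036,0,0],[0,-0.0017,0.0042,0,0],[0,-0.0019,0.0048,0,0]]';python3 edge.py 14
```

```text
t: 26.75
tool_pos: [0.6788, 0.1884, 0.1668]
tool_rot: [-0.147, 0.692, 0.147, 0.692]
contact_force: [-0.3, 0.6, 0.3]
opening: -0.002
t: 27.55
tool_pos: [0.6769, 0.1932, 0.1668]
tool_rot: [-0.147, 0.692, 0.147, 0.692]
contact_force: [-0.5, -0.1, -0.1]
opening: -0.005
27.95 [0.677  0.1931 0.1668]
150 [255 259 265 268 259 252 264 260 319 462 512 511 509 509 508 509]
155 [258 261 263 265 252 256 262 268 350 470 512 516 511 508 507 509]
158 [255 261 267 266 253 258 261 284 375 476 509 512 509 512 514 512]
-0.074 [134.26 287.42] [133.38 285.29] [147.   287.15] [146.06 285.06]
-0.078 [134.58 288.11] [133.68 286.04] [147.34 287.83] [146.38 285.8 ]
-0.082 [134.9  288.79] [133.98 286.77] [147.68 288.49] [146.7  286.52]
-0.086 [135.24 289.44] [134.29 287.49] [148.04 289.14] [147.03 287.22]
-0.09 [135.58 290.08] [134.61 288.18] [148.4  289.77] [147.37 287.9 ]
```

```bash
python3 -m handwheel '[[0,-0.0002,0.0006,0,0],[0,-0.0004,0.0012,0,0],[0,-0.0006,0.0018,0,0],[0,-0.0008,0.0024,0,0]]';python3 -m handwheel '[[0,-0.0002,0.0006,0,0],[0,-0.0002,0.0006,0,0]]';python3 -m handwheel '[[0,-0.0002,0.0006,0,0],[0,-0.0002,0.0006,0,0]]';python3 -m handwheel '[[0,-0.0002,0.0006,0,0],[0,-0.0002,0.0006,0,0]]'; python3 edge.py 15|head -4
```

```text
t: 28.35
tool_pos: [0.6762, 0.1956, 0.1669]
tool_rot: [-0.147, 0.692, 0.147, 0.692]
contact_force: [-1.0, 0.5, 0.2]
opening: -0.0
t: 28.55
tool_pos: [0.676, 0.1962, 0.1669]
tool_rot: [-0.147, 0.692, 0.147, 0.692]
contact_force: [0.5, -0.4, -0.4]
opening: 0.002
t: 28.75
tool_pos: [0.6757, 0.1968, 0.1668]
tool_rot: [-0.147, 0.692, 0.147, 0.692]
contact_force: [-0.0, -0.6, 0.1]
opening: 0.003
t: 28.95
tool_pos: [0.6756, 0.1972, 0.1669]
tool_rot: [-0.147, 0.692, 0.147, 0.692]
contact_force: [-0.4, -0.7, -0.7]
opening: 0.002
29.35 [0.6756 0.1972 0.1668]
150 [255 263 266 262 249 261 256 303 416 496 511 512 509 510 509 506]
155 [254 261 268 259 256 258 257 320 459 512 515 514 512 508 508 509]
158 [258 262 269 259 256 259 272 349 467 512 511 514 511 512 513 512]
```

```bash
python3 -m handwheel '[[0,-0.0002,0.0005,0,0],[0,-0.0002,0.0005,0,0]]';python3 -m handwheel '[[0,-0.0002,0.0005,0,0],[0,-0.0002,0.0005,0,0]]';python3 -m handwheel '[[0,-0.0001,0.0004,0,0],[0,-0.0001,0.0004,0,0]]'; python3 edge.py 16|head -4
```

```text
t: 29.55
tool_pos: [0.6755, 0.1975, 0.1669]
tool_rot: [-0.147, 0.692, 0.147, 0.692]
contact_force: [0.9, -2.1, 1.0]
opening: -0.006
t: 29.75
tool_pos: [0.6755, 0.1977, 0.167]
tool_rot: [-0.147, 0.691, 0.147, 0.692]
contact_force: [1.9, -3.9, 0.6]
opening: -0.002
t: 29.95
tool_pos: [0.6755, 0.1977, 0.167]
tool_rot: [-0.148, 0.691, 0.147, 0.692]
contact_force: [1.7, -5.2, 0.8]
opening: -0.0
30.35 [0.6755 0.1977 0.167 ]
150 [254 263 267 264 255 261 262 317 451 508 515 509 509 509 508 508]
155 [255 257 271 257 254 258 266 344 471 513 516 513 511 507 511 507]
158 [255 264 265 255 259 263 275 349 469 509 514 510 510 514 514 512]
```

```bash
python3 -m handwheel '[[0,0,-0.0001,0,0],[0,0.0001,-0.0002,0,0],[0,0.0001,-0.0003,0,0],[0,0.0001,-0.0004,0,0],[0,0.0002,-0.0005,0,0],[0,0.0002,-0.0006,0,0],[0,0.0002,-0.0007,0,0],[0,0.0003,-0.0008,0,0]]';python3 -m handwheel '[[0,0,-0.0001,0,0],[0,0.0001,-0.0002,0,0],[0,0.0001,-0.0003,0,0],[0,0.0001,-0.0004,0,0],[0,0.0002,-0.0005,0,0],[0,0.0002,-0.0006,0,0],[0,0.0002,-0.0007,0,0],[0,0.0003,-0.0008,0,0]]'; python3 edge.py 17|head -4
```

```text
t: 31.15
tool_pos: [0.6755, 0.1978, 0.167]
tool_rot: [-0.147, 0.692, 0.147, 0.692]
contact_force: [2.0, -4.4, 0.4]
opening: 0.002
t: 31.95
tool_pos: [0.6755, 0.1976, 0.1669]
tool_rot: [-0.147, 0.692, 0.148, 0.692]
contact_force: [1.4, -1.6, 1.9]
opening: -0.002
32.35 [0.6755 0.1973 0.1667]
150 [253 261 266 263 251 256 260 311 446 504 511 512 508 510 509 506]
155 [255 261 264 254 255 255 268 345 469 511 515 513 511 510 509 510]
158 [257 258 269 255 259 264 272 348 468 512 513 512 512 515 515 513]
```

```bash
python3 -m handwheel '[[0,0,-0.0001,0,0],[0,0.0001,-0.0002,0,0],[0,0.0001,-0.0003,0,0],[0,0.0001,-0.0004,0,0],[0,0.0002,-0.0005,0,0],[0,0.0002,-0.0006,0,0],[0,0.0002,-0.0007,0,0],[0,0.0003,-0.0008,0,0]]'; python3 edge.py 18|head -4;python3 -m handwheel '[[0,0,-0.0001,0,0],[0,0.0001,-0.0002,0,0],[0,0.0001,-0.0003,0,0],[0,0.0001,-0.0004,0,0],[0,0.0002,-0.0005,0,0],[0,0.0002,-0.0007,0,0],[0,0.0003,-0.0009,0,0],[0,0.0004,-0.0012,0,0]]'; python3 edge.py 19|head -4
```

```text
t: 33.15
tool_pos: [0.6759, 0.1964, 0.1668]
tool_rot: [-0.147, 0.692, 0.147, 0.692]
contact_force: [0.6, -0.4, 0.2]
opening: -0.002
33.55 [0.676  0.1963 0.1669]
150 [257 262 272 268 254 255 262 302 421 495 513 512 511 510 509 510]
155 [259 260 268 260 250 255 260 316 453 512 513 513 510 506 510 510]
158 [261 263 267 257 254 259 259 318 461 509 513 510 509 512 513 514]
t: 34.35
tool_pos: [0.6764, 0.1951, 0.1669]
tool_rot: [-0.147, 0.692, 0.147, 0.692]
contact_force: [0.1, -0.3, 0.0]
opening: -0.0
34.75 [0.6764 0.1951 0.1668]
150 [251 261 267 269 252 258 261 299 410 494 512 509 510 509 508 508]
155 [256 260 267 258 249 253 259 307 428 499 514 513 513 510 509 509]
158 [257 263 269 265 256 256 264 318 459 510 512 511 512 512 515 513]
```

```bash
python3 -m handwheel '[[0,-0.0001,0.0003,0,0],[0,-0.0002,0.0006,0,0],[0,-0.0003,0.0009,0,0],[0,-0.0004,0.0012,0,0],[0,-0.0005,0.0015,0,0],[0,-0.0006,0.0018,0,0],[0,-0.0007,0.002,0,0],[0,-0.0008,0.0022,0,0]]';python3 -m handwheel '[[0,0,0.0001,0,0],[0,0,0.0002,0,0],[0,0,0.0002,0,0]]';python3 edge.py 20|head -4;python3 -m handwheel '[[0,0,0.0001,0,0],[0,-0.0001,0.0002,0,0],[0,-0.0001,0.0002,0,0]]';python3 edge.py 21|head -4
```

```text
t: 35.55
tool_pos: [0.6757, 0.1972, 0.1669]
tool_rot: [-0.147, 0.692, 0.147, 0.692]
contact_force: [1.1, -0.9, -0.2]
opening: 0.002
t: 35.85
tool_pos: [0.6756, 0.1973, 0.1669]
tool_rot: [-0.147, 0.692, 0.147, 0.692]
contact_force: [0.1, -0.9, 0.7]
opening: 0.001
36.25 [0.6756 0.1974 0.1669]
150 [254 260 269 263 253 255 260 305 427 500 512 512 508 507 509 509]
155 [253 259 266 256 254 256 259 325 459 513 514 513 511 507 509 507]
158 [256 266 271 256 255 258 273 350 466 509 512 510 515 513 513 513]
t: 36.55
tool_pos: [0.6756, 0.1975, 0.1669]
tool_rot: [-0.147, 0.692, 0.147, 0.692]
contact_force: [0.8, -2.8, 0.3]
opening: -0.004
36.95 [0.6756 0.1976 0.1669]
150 [253 259 269 267 253 260 260 305 426 498 512 511 510 509 506 509]
155 [260 262 264 253 255 257 261 324 462 509 512 513 510 509 506 510]
158 [252 263 268 258 260 260 271 350 468 514 515 512 512 511 513 516]
```

```bash
python3 -m handwheel '[[0,0,-0.00005,0,0],[0,0,-0.0001,0,0],[0,0,-0.00015,0,0],[0,0.0001,-0.0002,0,0],[0,0.0001,-0.00025,0,0],[0,0.0001,-0.0003,0,0],[0,0.0001,-0.00035,0,0],[0,0.0001,-0.0004,0,0]]'; python3 -m handwheel '[[0,0,-0.00005,0,0],[0,0,-0.0001,0,0],[0,0,-0.00015,0,0],[0,0.0001,-0.0002,0,0],[0,0.0001,-0.00025,0,0],[0,0.0001,-0.0003,0,0],[0,0.0001,-0.00035,0,0],[0,0.0001,-0.0004,0,0]]'; python3 -m handwheel '[[0,0,-0.0001,0,0],[0,0,-0.0002,0,0],[0,0.0001,-0.0003,0,0],[0,0.0002,-0.0005,0,0],[0,0.0003,-0.0007,0,0],[0,0.0004,-0.001,0,0],[0,0.0005,-0.0015,0,0],[0,0.001,-0.0025,0,0]]'; python3 edge.py 22|head -4
```

```text
t: 37.75
tool_pos: [0.6756, 0.1975, 0.1669]
tool_rot: [-0.147, 0.692, 0.147, 0.692]
contact_force: [1.6, -1.2, 0.9]
opening: -0.0
t: 38.55
tool_pos: [0.6755, 0.197, 0.1667]
tool_rot: [-0.147, 0.692, 0.147, 0.691]
contact_force: [-0.6, -0.0, 1.0]
opening: 0.004
t: 39.35
tool_pos: [0.6766, 0.1944, 0.1668]
tool_rot: [-0.147, 0.692, 0.147, 0.692]
contact_force: [0.3, -1.0, -0.2]
opening: -0.001
39.75 [0.6767 0.1944 0.1668]
150 [258 260 266 270 252 260 259 298 413 494 511 512 511 509 507 512]
155 [256 262 269 260 252 254 259 303 430 499 512 513 512 507 509 507]
158 [257 262 274 260 256 261 264 320 460 509 515 510 512 512 512 514]
```

```bash
python3 -m handwheel '[[0,0.001,-0.003,0,0],[0,0.003,-0.008,0,0],[0,0.007,-0.018,0,0],[0,0.012,-0.035,0,0],[0,0.012,-0.055,0.03,0],[0,0.012,-0.08,0.06,0],[0,0.012,-0.12,0.10,0],[0,0.012,-0.16,0.10,0]]'; python3 -m handwheel '[[0,0,-0.045,0,0],[0,0,-0.09,0,0],[0,0,-0.09,0,0],[0,0,-0.09,0,0],[0,0,-0.09,0,0]]'; python3 edge.py 23|head -4
python3 - <<'E'
import pickle
from fit import *
s,t=pickle.load(open("p23.pkl","rb"));save(s,"s23");cv2.imwrite("pics/s23z.png",crop(s,100,220,210,330,5))
E
```

```text
t: 40.55
tool_pos: [0.6907, 0.0328, 0.2725]
tool_rot: [-0.148, 0.688, 0.147, 0.695]
contact_force: [1.5, -0.1, 1.3]
opening: -0.004
t: 41.05
tool_pos: [0.6886, -0.0555, 0.2667]
tool_rot: [-0.147, 0.692, 0.147, 0.692]
contact_force: [1.2, -0.2, -0.6]
opening: -0.001
41.45 [ 0.6887 -0.0549  0.2668]
150 [258 263 270 274 250 258 263 303 415 498 518 517 515 512 513 515]
155 [258 263 273 261 251 255 261 308 435 500 515 519 516 513 514 512]
158 [262 263 272 264 259 262 266 323 462 516 520 517 513 515 518 516]
```

View pics/e23.png

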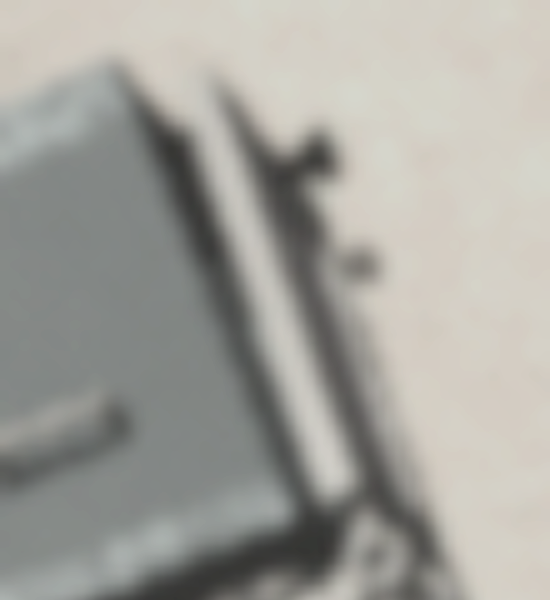

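View pics/s23z.png

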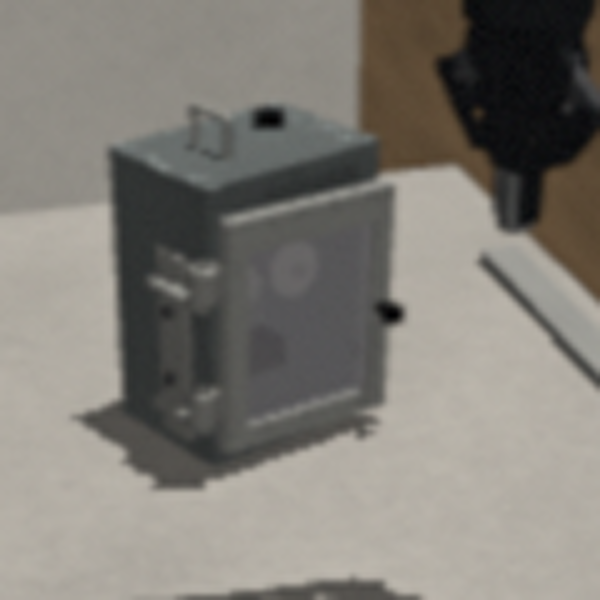

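View pics/s23.png

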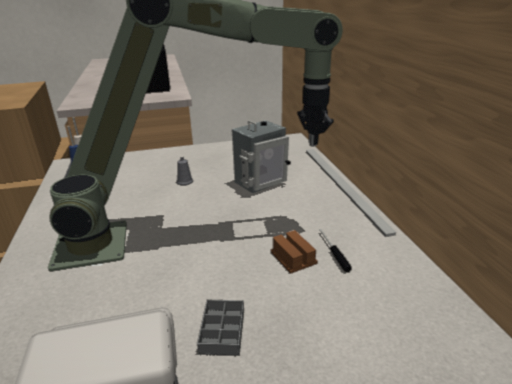

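Run:
```python
from h import *
print(r.sign_off()); o=r.observe(); print(o["t"],o["contact_force"])
```

```text
the job is handed in; nothing more can be done
None
the job is handed in; nothing more can be done
```

The guard door is hung on both hinge pins and swung shut. I handed the job in at about 41.5 s, with the arm clear of everything.

- **Hanging:** I lifted the door out of the stand and felt for the pins with light contact (about 5 N). The true axis was about 4 mm away from my first guess. A small sideways nudge met resistance, which showed the knuckles were captured on the pins. The door then went down the full 22 mm until its weight rested on the ledges. I let go, and it stayed hung.
- **Shutting:** I swung it shut with the closed fingers. On the first close I pressed to about 9 N and backed off too quickly, so the door rebounded roughly 6 mm from the buffers. I pushed it in again gently (about 5 N), then a third time with 1–3 N and a very slow release.
- **Last checks:** The final pictures show the door standing still and hung. Its free edge is about 0.7 mm (under 1 mm) from where it was pressed on the buffers. The cone, tray and screwdriver look undisturbed.
- **Disagreements:** In my machine frame the hinge came out at x = -68 mm, about 3 mm beyond what the slots allow. I put this down to camera and fit error. The final top picture also hints that the door is 1–2 mm further open than the side view shows, which is within the camera's accuracy. So the exact contact with the buffers is known only to 1–2 mm.

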